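# Load the instrument rinse carousel and lock it with the retaining bar

### The arm

A 7-joint arm with a two-finger parallel gripper is mounted at the origin on the work surface. World frame = base frame: x ahead of the robot, y to its left, z up, the work surface at z = 0. Lengths are in m, angles in rad, forces in N, time in s.
With the tool pointing down it reaches from about 0.425 to 0.925 m from the base axis. Payload 6.8 kg.
Tool frame: the origin (TCP) lies at the very end of the fingers, on their centre line; the grasp point (between the pads) lies 19 mm behind it (grip_point_offset is the distance from the TCP to the grasp point, in m); z points along the fingers, y is the line along which they close (so a half turn about z gives the same grasp; the last joint's range is limited). The gripper opens to 85 mm and grips with 20 to 120 N. Pads are 22 mm wide; open, the fingers measure 114 mm over their backs; the gripper's body (76 mm by 85 mm) begins 54 mm behind the grasp point. The pads swing forward as they close: fully open they stand 13 mm farther back than shut.
Start: joints at [-1.324, 0.477, 0.022, 1.555, -0.011, 1.109, -0.083], TCP at [0.234, 0.633, 0.211] pointing down, gripper open.
Joint ranges: [-2.96, 2.96], [-0.34, 2.1], [-1.41, 1.46], [0.24, 2.44], [-1.37, 4.51], [0.17, 1.92], [-2.96, 2.96]. Speed limits (rad/s): [2.39, 2.39, 3.14, 3.14, 3.14, 3.14, 3.14].

### API

Orientations are given as a unit quaternion [w, x, y, z].
In Python, from station import * gives the robot as it stands.
- The arm moves only by the tool carry_out, never from a script. Its argument "rows" is text: rows parted by semicolons, each of 4 numbers parted by spaces: the shift along the world's x, y, z in mm, then the turn about the world's z in degrees. In form: dx dy dz yaw; .... A call has 1 to 10 rows; each row shifts and turns the commanded pose from where the row before left it; what a row does not reach is not made up. A row lasts 1/8 s, in which the tool goes at most 62.5 mm and 10.7 degrees, less where a joint would pass 70% of its speed; a pose out of reach is approached as far as the arm can. A call is refused whole if a number of a shift passes 62.5 or a number of a turn 10.7, either way. A call with a gripper value outside its range is refused whole. "claw" is the finger opening in mm, from 0 to 85.4, set as the call begins (left out, the last holds). The fingers move at their own pace and stop on an object; "force" is the grip in N (left out, the last holds). Time passes only in rows, so rows that do not move let the fingers close. It gives the time, the measured TCP pose, the force, the opening and the grip force at its end, in the units of the state.
- get_obs(): the state, without advancing time (a new reading comes with each control period).
- read_camera(name): name is "scene" or "top" or "wrist"; returns a dict with "img" (480x640x3 uint8, blue, green, red), "fov_y" (degrees; the focal length in pixels is half the picture's height over the tangent of half this angle, whatever the lens; pixels are square), "cx", "cy" (the principal point, pixels), "world_to_cam" (4x4, takes a point from world to camera coordinates). Camera axes: x right, y up, looking along -z (the intrinsics and any distortion apply to the point x, -y, -z); pixel columns grow to the right and rows downward; lengths in m; the calibration is good to about 2 mm. A picture is of the moment at which its call begins. There is no depth.
- hand_in(): hands the job in; it is judged then, once.
Trained networks look in the newest picture that a camera, given by its name, has taken for a name from the list of things; names that differ only in an ending like _2 or _b are one class to them, and where a whole thing is asked for, a point or a joint stands for the part that bears it (a point fixed in the world has none). Each returns a list of dicts, best first, with "confidence" (0 to 1); they miss things now and then, are a little off and sometimes report something else, mostly with a low value. They report only what shows in the picture. A call takes as long as a camera call. They do not tell look-alikes from the thing itself.
- recognise(camera, thing): "centre" ([column, row] in pixels, amid what is visible of it).
- outline_of(camera, thing): "pixels" (480x640 bool, what is visible of it) and "centre" ([column, row] in pixels, amid what is visible of it).
- place_of(camera, thing): "centre" ([column, row] in pixels: a listed point, or the origin of a listed thing).
The state is a dict: "t": time; "q": joint angles; "joint_vel": joint speeds; "joint_torque": joint torques, N m; "eef_pos": TCP position; "tool_rot": TCP orientation; "contact_force": force on the tool from outside, world axes, zero at the start; "torque": the same for the moment, N m; "gripper_width": opening from 0.0 (shut) to 1.0 (fully open); "grasp_force": force on a finger pad.
Only numpy, scipy, OpenCV 4.12 (cv2) and the standard library are available. Lean on these libraries where they do the work, as an engineer would, in place of code of your own. Each camera call takes 0.05 s, during which the arm holds its last target. There are 200 camera calls.

### The job

Turn the rinse carousel by its red handle back to the loading stop (yellow pointer at the green mark), then lay every brush and hand instrument lying on the table flat and centred across the two blue combs, one to each pair of facing notches. Then lay the steel retaining bar over them, flat in its two dark cradles with its grip on top and centred, and only after that turn the carousel a quarter turn to the rinse stop (pointer at the blue mark). Leave the bottle, bowl and jar where they stand.

Things in the scene. Friction and masses are not known exactly. Their poses are not given: they have to be found in the camera images.
- carousel (a joint): Angle of the carousel (rad), growing counter-clockwise seen from above. 0 = loading stop (yellow pointer on the disc at the green mark), 1.571 = rinse stop (pointer at the blue mark, before the white spray block); firm end stops at both. It stays where it is left (friction about 0.35 N m) and starts in between.
- rack (a point): Centre of the top face of the carousel's aluminium disc, on the turning axis, 40 mm above the table; it turns with the disc (z up). Disc radius 160 mm. The combs, notches, cradles and handle below are given in this frame. An instrument lies along x, the bar along y.
- notches (a point): Point on the axis, 10 mm above rack, level with the notch floors. Two blue combs stand at rack x = -45 and +45 mm (8 mm thick in x, running along y). Their teeth, 8 mm wide, are at y = -76, -38, 0, 38, 76 mm and end 25 mm above the disc; the four notches, 30 mm wide, are centred at y = -57, -19, 19, 57 mm.
- cradles (a point): Midpoint between the two dark steel bar cradles, 32 mm above rack, level with their floors: the middle of the bar's underside belongs here. The cradles stand at rack x = 0, y = -91 and +91 mm (14 mm long in y); each floor lies between two cheeks 36 mm apart at the floor, leaning outwards and ending 48 mm above the disc.
- base: Grey fixed round base of the carousel, radius 185 mm, 25 mm high. Origin: centre of its underside, on the turning axis; its axes equal the rack's when the joint is 0. Green (loading) mark at +x, blue (rinse) mark at +y. A white spray block, 160 mm long and 85 mm high, is fixed to it at y = 200 to 245 mm.
- handle (a point): Centre of the top of the red upright round handle on the disc, 18 mm in diameter, 75 mm tall above the disc (its top is 115 mm above the table), at x = -98, y = -98 mm in the rack's frame. A gripper can hold it from above and push it round.
- bar: Steel retaining bar, 196 x 24 x 10 mm, 0.2 kg, with a black grip rib on top at its middle, 50 long, 16 wide, rising 30 mm above the bar (total height 40 mm). Origin: centre of its underside; x along the length, z up. It lies on the table at the start.
- brush_green: Green toothbrush: handle 130 long, 14 wide, 13 mm high, with a head that ends 85 mm from the origin and white bristles up to 22 mm above the underside; 0.05 kg. The origin is the centre of the handle's underside, x along the length towards the head, z up. It lies on the table at the start; it may be absent (None).
- brush_pink: Pink toothbrush, same shape as the green one. The origin is the centre of the handle's underside, x along the length towards the head, z up. It lies on the table at the start; it may be absent (None).
- rasp: Rasp: orange handle 130 long, 14 wide, 13 mm high, and a narrow steel blade that ends 83 mm from the origin; 0.05 kg. The origin is the centre of the handle's underside, x along the length towards the head, z up. It lies on the table at the start; it may be absent (None).
- spatula: Spatula: wooden handle 130 long, 14 wide, 13 mm high, and a flat steel blade that ends 83 mm from the origin; 0.05 kg. The origin is the centre of the handle's underside, x along the length towards the head, z up. It lies on the table at the start; it may be absent (None).
- bottle: Amber glass bottle, 54 mm in diameter, 110 mm high, a bystander. Origin: centre of its underside.
- bowl: Blue bowl, 120 mm in diameter, 50 mm high, a bystander. Origin: centre of its underside.
- jar: White jar, 56 mm in diameter, 60 mm high, a bystander. Origin: centre of its underside.
Not all that is in view belongs to the job. Several things look just like the rasp: the one meant starts nearest to the robot's base.

How it is judged:
On the way, in this order (a step that is already met when the one before it is completed fails the run):
1. the carousel is at its loading stop (within 0.06 rad) (value of joint carousel below 0.06 rad), for 0.2 s.
2. every instrument lies across both combs, one to a pair of notches, and is let go, with the carousel still at the loading stop (within 0.1 rad) (value of joint carousel below 0.1 rad and (y of brush_green in the frame of rack between -0.074 and -0.04 m or y of brush_green in the frame of rack between -0.036 and -0.002 m or y of brush_green in the frame of rack between 0.002 and 0.036 m or y of brush_green in the frame of rack between 0.04 and 0.074 m) and x of brush_green in the frame of rack between -0.025 and 0.025 m and z of brush_green in the frame of rack between 0.004 and 0.026 m and angle between brush_green's own x axis and vertical between 1.4908 and 1.6508 rad and angle between the x axis of each of brush_green, brush_pink, rasp, spatula and the x axis of rack, either way round below 0.25 rad and contact force between the fingers and brush_green below 0.5 N and (y of brush_pink in the frame of rack between -0.074 and -0.04 m or y of brush_pink in the frame of rack between -0.036 and -0.002 m or y of brush_pink in the frame of rack between 0.002 and 0.036 m or y of brush_pink in the frame of rack between 0.04 and 0.074 m) and x of brush_pink in the frame of rack between -0.025 and 0.025 m and z of brush_pink in the frame of rack between 0.004 and 0.026 m and angle between brush_pink's own x axis and vertical between 1.4908 and 1.6508 rad and contact force between the fingers and brush_pink below 0.5 N and (y of rasp in the frame of rack between -0.074 and -0.04 m or y of rasp in the frame of rack between -0.036 and -0.002 m or y of rasp in the frame of rack between 0.002 and 0.036 m or y of rasp in the frame of rack between 0.04 and 0.074 m) and x of rasp in the frame of rack between -0.025 and 0.025 m and z of rasp in the frame of rack between 0.004 and 0.026 m and angle between rasp's own x axis and vertical between 1.4908 and 1.6508 rad and contact force between the fingers and rasp below 0.5 N and (y of spatula in the frame of rack between -0.074 and -0.04 m or y of spatula in the frame of rack between -0.036 and -0.002 m or y of spatula in the frame of rack between 0.002 and 0.036 m or y of spatula in the frame of rack between 0.04 and 0.074 m) and x of spatula in the frame of rack between -0.025 and 0.025 m and z of spatula in the frame of rack between 0.004 and 0.026 m and angle between spatula's own x axis and vertical between 1.4908 and 1.6508 rad and contact force between the fingers and spatula below 0.5 N and (y of brush_green in the frame of brush_pink below -0.02 m or y of brush_green in the frame of brush_pink above 0.02 m or z of brush_green in the frame of brush_pink below -0.02 m or z of brush_green in the frame of brush_pink above 0.02 m) and (y of brush_green in the frame of rasp below -0.02 m or y of brush_green in the frame of rasp above 0.02 m or z of brush_green in the frame of rasp below -0.02 m or z of brush_green in the frame of rasp above 0.02 m) and (y of brush_green in the frame of spatula below -0.02 m or y of brush_green in the frame of spatula above 0.02 m or z of brush_green in the frame of spatula below -0.02 m or z of brush_green in the frame of spatula above 0.02 m) and (y of brush_pink in the frame of rasp below -0.02 m or y of brush_pink in the frame of rasp above 0.02 m or z of brush_pink in the frame of rasp below -0.02 m or z of brush_pink in the frame of rasp above 0.02 m) and (y of brush_pink in the frame of spatula below -0.02 m or y of brush_pink in the frame of spatula above 0.02 m or z of brush_pink in the frame of spatula below -0.02 m or z of brush_pink in the frame of spatula above 0.02 m) and (y of rasp in the frame of spatula below -0.02 m or y of rasp in the frame of spatula above 0.02 m or z of rasp in the frame of spatula below -0.02 m or z of rasp in the frame of spatula above 0.02 m)), for 0.2 s.
3. the bar lies in both cradles and is let go, with the carousel still at the loading stop (within 0.1 rad) (value of joint carousel below 0.1 rad and x of bar in the frame of rack between -0.012 and 0.012 m and y of bar in the frame of rack between -0.012 and 0.012 m and z of bar in the frame of rack between 0.028 and 0.036 m and angle between the x axis of bar and the y axis of rack, either way round below 0.12 rad and angle between bar's own z axis and vertical below 0.05 rad and contact force between the fingers and bar below 0.5 N), for 0.2 s.
4. the carousel is at the rinse stop (beyond 1.51 rad) (value of joint carousel above 1.51 rad), for 0.2 s.
At the end, for the whole second after the job is handed in: Carousel beyond 1.51 rad; every instrument present level (0.08 rad) across both combs, one to a notch pair, its middle within 25 mm of the rack's; bar flat in both cradles, grip up, within 12 mm of centred each way; all at rest and let go (value of joint carousel above 1.51 rad and (y of brush_green in the frame of rack between -0.074 and -0.04 m or y of brush_green in the frame of rack between -0.036 and -0.002 m or y of brush_green in the frame of rack between 0.002 and 0.036 m or y of brush_green in the frame of rack between 0.04 and 0.074 m) and x of brush_green in the frame of rack between -0.025 and 0.025 m and z of brush_green in the frame of rack between 0.004 and 0.026 m and angle between brush_green's own x axis and vertical between 1.4908 and 1.6508 rad and angle between the x axis of each of brush_green, brush_pink, rasp, spatula and the x axis of rack, either way round below 0.25 rad and contact force between the fingers and brush_green below 0.5 N and (y of brush_pink in the frame of rack between -0.074 and -0.04 m or y of brush_pink in the frame of rack between -0.036 and -0.002 m or y of brush_pink in the frame of rack between 0.002 and 0.036 m or y of brush_pink in the frame of rack between 0.04 and 0.074 m) and x of brush_pink in the frame of rack between -0.025 and 0.025 m and z of brush_pink in the frame of rack between 0.004 and 0.026 m and angle between brush_pink's own x axis and vertical between 1.4908 and 1.6508 rad and contact force between the fingers and brush_pink below 0.5 N and (y of rasp in the frame of rack between -0.074 and -0.04 m or y of rasp in the frame of rack between -0.036 and -0.002 m or y of rasp in the frame of rack between 0.002 and 0.036 m or y of rasp in the frame of rack between 0.04 and 0.074 m) and x of rasp in the frame of rack between -0.025 and 0.025 m and z of rasp in the frame of rack between 0.004 and 0.026 m and angle between rasp's own x axis and vertical between 1.4908 and 1.6508 rad and contact force between the fingers and rasp below 0.5 N and (y of spatula in the frame of rack between -0.074 and -0.04 m or y of spatula in the frame of rack between -0.036 and -0.002 m or y of spatula in the frame of rack between 0.002 and 0.036 m or y of spatula in the frame of rack between 0.04 and 0.074 m) and x of spatula in the frame of rack between -0.025 and 0.025 m and z of spatula in the frame of rack between 0.004 and 0.026 m and angle between spatula's own x axis and vertical between 1.4908 and 1.6508 rad and contact force between the fingers and spatula below 0.5 N and (y of brush_green in the frame of brush_pink below -0.02 m or y of brush_green in the frame of brush_pink above 0.02 m or z of brush_green in the frame of brush_pink below -0.02 m or z of brush_green in the frame of brush_pink above 0.02 m) and (y of brush_green in the frame of rasp below -0.02 m or y of brush_green in the frame of rasp above 0.02 m or z of brush_green in the frame of rasp below -0.02 m or z of brush_green in the frame of rasp above 0.02 m) and (y of brush_green in the frame of spatula below -0.02 m or y of brush_green in the frame of spatula above 0.02 m or z of brush_green in the frame of spatula below -0.02 m or z of brush_green in the frame of spatula above 0.02 m) and (y of brush_pink in the frame of rasp below -0.02 m or y of brush_pink in the frame of rasp above 0.02 m or z of brush_pink in the frame of rasp below -0.02 m or z of brush_pink in the frame of rasp above 0.02 m) and (y of brush_pink in the frame of spatula below -0.02 m or y of brush_pink in the frame of spatula above 0.02 m or z of brush_pink in the frame of spatula below -0.02 m or z of brush_pink in the frame of spatula above 0.02 m) and (y of rasp in the frame of spatula below -0.02 m or y of rasp in the frame of spatula above 0.02 m or z of rasp in the frame of spatula below -0.02 m or z of rasp in the frame of spatula above 0.02 m) and x of bar in the frame of rack between -0.012 and 0.012 m and y of bar in the frame of rack between -0.012 and 0.012 m and z of bar in the frame of rack between 0.028 and 0.036 m and angle between the x axis of bar and the y axis of rack, either way round below 0.12 rad and angle between bar's own z axis and vertical below 0.05 rad and contact force between the fingers and bar below 0.5 N and linear speed of each of brush_green, brush_pink, rasp, spatula, bar below 0.02 m/s); the robot touches nothing.
It fails at once if the bottle is shifted by more than 5 cm (distance of bottle from where it was at the start of the episode above 0.05 m).
It fails at once if the bowl is shifted by more than 5 cm (distance of bowl from where it was at the start of the episode above 0.05 m).
It fails at once if the jar is shifted by more than 5 cm (distance of jar from where it was at the start of the episode above 0.05 m).
Of brush_green, brush_pink, rasp, spatula only 3 to 4 are there at a start; the rules pass over those that are not, and their reading is None.
At some moment in a run one of brush_green, brush_pink, rasp, spatula, bar may be knocked a few centimetres aside while the robot is not near it.
Once in a run the grip may slacken for a moment while it holds something.
It also fails if it takes over 210 s, if anything falls off the work surface, if the arm or the gripper's body presses on something with over 40 N, if the wrist force passes 120 N, or if a joint passes its speed limit or range.

## Working session

There is one attempt and no reset: what is moved stays moved. The work goes in short steps, Python scripts to look and compute and a tool call to move; the robot and the scene stay as the last step left them, time stands still between calls to the robot, and variables do not carry over. Pictures are saved under pics/ and viewed, at most 14 in all, crops included, and the job is handed in when it is done.

Besides the shell and the picture viewer there is one more tool, called by a JSON object that holds its "op" and its "data", one argument or row to a line. carry_out: Moves the arm, as the interface text tells. Its arguments: {"type":"object","properties":{"rows":{"type":"string"},"claw":{"type":"number"},"force":{"type":"number"}},"required":["rows"]}

```bash
mkdir -p pics; ls; cat > h.py <<'E'
from station import *
import numpy as np, cv2
def ray(c,px):
    f=240/np.tan(np.radians(c["fov_y"])/2)
    d=np.array([(px[0]-c["cx"])/f,-(px[1]-c["cy"])/f,-1.0])
    M=np.linalg.inv(c["world_to_cam"]); return M[:3,3],M[:3,:3]@d
def at(c,px,z):
    o,d=ray(c,px); return o+d*(z-o[2])/d[2]
def proj(c,p):
    f=240/np.tan(np.radians(c["fov_y"])/2)
    q=np.asarray(c["world_to_cam"])@np.append(p,1); return np.array([c["cx"]+f*q[0]/-q[2],c["cy"]-f*q[1]/-q[2]])
def axis(c,mask,z):
    "outline centre and long axis angle in world at height z"
    ys,xs=np.nonzero(mask); P=np.array([at(c,(x,y),z)[:2] for x,y in zip(xs[::3],ys[::3])])
    (cx,cy),(w,h),_=r=cv2.minAreaRect((P*1000).astype(np.float32))
    m=P.mean(0); u,s,v=np.linalg.svd(P-m,full_matrices=False)
    return np.round(m*1000),np.round([cx,cy]),np.round([w,h]),round(float(np.degrees(np.arctan2(v[0,1],v[0,0])))%180,1)
E
python3 - <<'E'
from h import *
print({k:np.round(v,3) for k,v in get_obs().items()})
for n in ("top","scene"):
    c=read_camera(n); cv2.imwrite(f"pics/{n}0.png",c["img"])
    print(n,{k:v for k,v in c.items() if k!="img"})
    for t in ["rack","handle","base","bar","brush_green","brush_pink","rasp","spatula","bottle","bowl","jar"]:
        try: print(t,[(np.round(d["centre"]),round(d["confidence"],2),np.round(at(c,d["centre"],{"rack":.04,"handle":.115}.get(t,0)),3)) for d in place_of(n,t)])
        except Exception as e: print(t,e)
E
```

```text
pics
{'t': np.float64(0.0), 'q': array([-1.324,  0.478,  0.022,  1.556, -0.012,  1.109, -0.083]), 'joint_vel': array([ 0.001,  0.   ,  0.   ,  0.001, -0.001, -0.   , -0.002]), 'joint_torque': array([ 1.0000e-03, -5.9645e+01,  1.6090e+00, -2.8119e+01,  1.3000e-02,
        9.0000e-03,  0.0000e+00]), 'eef_pos': array([0.234, 0.632, 0.21 ]), 'tool_rot': array([-0.   ,  0.176,  0.984, -0.001]), 'contact_force': array([-0.071,  0.745,  0.008]), 'torque': array([ 0.   ,  0.031, -0.024]), 'grasp_force': np.float64(0.0), 'gripper_width': np.float64(0.996)}
top {'fov_y': 49.13234309921774, 'cx': 323.4008991563816, 'cy': 242.2677841392846, 'world_to_cam': array([[ 1.07813071e-04, -9.99999909e-01, -4.12483338e-04,
        -1.14288579e-01],
       [ 9.92623845e-01,  5.70104564e-05,  1.21234893e-01,
        -5.39978569e-01],
       [-1.21234859e-01, -4.22511503e-04,  9.92623761e-01,
        -1.12998656e+00],
       [ 0.00000000e+00,  0.00000000e+00,  0.00000000e+00,
         1.00000000e+00]])}
rack []
handle [(array([219., 236.]), 0.63, array([0.543, 0.1  , 0.115]))]
base [(array([166., 237.]), 0.
[... 1720 characters left out ...]
[0.556, 0.238, 0.   ]))]
bar [(array([297., 317.]), 0.73, array([ 0.644, -0.171,  0.   ]))]
brush_green [(array([299., 316.]), 0.65, array([ 0.641, -0.166,  0.   ]))]
brush_pink [(array([246., 270.]), 0.92, array([ 0.546, -0.322,  0.   ]))]
rasp [(array([340., 248.]), 0.85, array([ 0.439, -0.106,  0.   ])), (array([224., 173.]), 0.73, array([ 0.246, -0.475,  0.   ]))]
spatula [(array([261., 243.]), 0.79, array([ 0.462, -0.308,  0.   ]))]
bottle [(array([400., 399.]), 0.9, array([0.785, 0.081, 0.   ]))]
bowl [(array([257., 368.]), 0.8, array([ 0.779, -0.227,  0.   ]))]
jar [(array([360., 370.]), 0.65, array([ 0.74 , -0.009,  0.   ])), (array([429., 271.]), 0.26, array([0.466, 0.119, 0.   ]))]
```

View pics/top0.png

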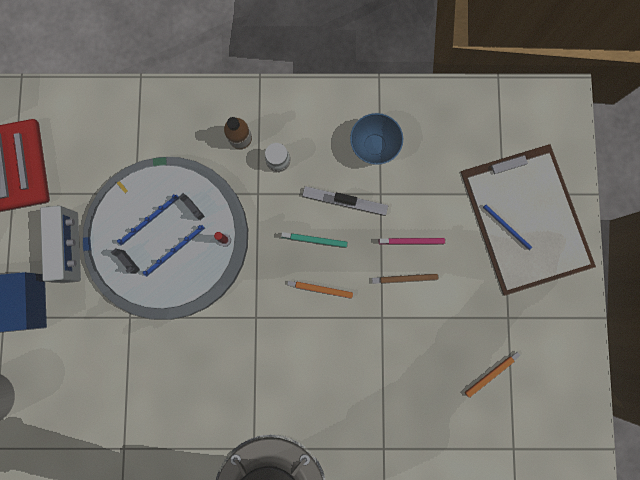

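View pics/scene0.png

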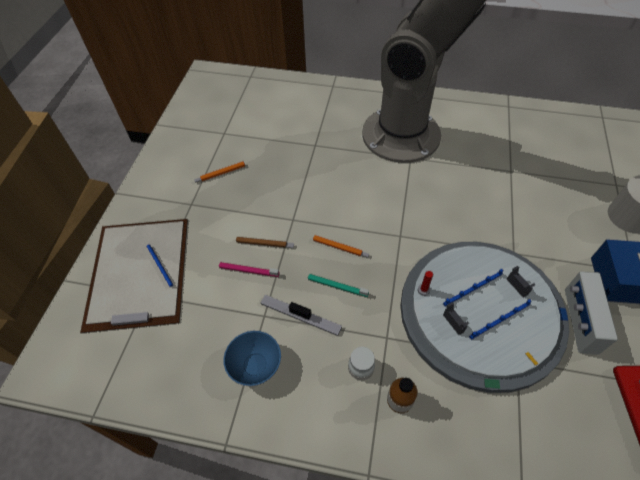

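The pictures show the carousel at top-cam (165,237), with the pointer at (122,187) between the green mark (160,160) and the blue mark (87,243). All four instruments and the bar (343,201) are present.

There are two rasp look-alikes: top (320,290), about 0.45 m from the base, and top (490,375), about 0.53 m away. The first is nearer, so it is the one meant. I'll confirm it in a crop.

```bash
python3 - <<'E'
from h import *
c=read_camera("top"); s=read_camera("scene")
H={"rack":.04,"handle":.115,"notches":.05,"cradles":.072,"carousel":0.04}
def tri(a,b):
    o1,d1=ray(c,a);o2,d2=ray(s,b)
    t=np.linalg.lstsq(np.c_[d1,-d2],o2-o1,rcond=None)[0]; p,q=o1+t[0]*d1,o2+t[1]*d2
    return np.round((p+q)/2,4),np.linalg.norm(p-q)
for t in ["rack","notches","cradles","handle","base"]:
    for n,k in(("top",c),("scene",s)):
        print(t,n,[(np.round(d["centre"]),round(d["confidence"],2),np.round(at(k,d["centre"],H.get(t,0)),3)) for d in place_of(n,t)[:2]])
for t,z in [("bar",.005),("brush_green",.008),("brush_pink",.008),("rasp",.008),("spatula",.008)]:
    for n,k in(("top",c),("scene",s)):
        for d in outline_of(n,t)[:3]:
            m=d["pixels"]
            if m.sum()>20: print(t,n,round(d["confidence"],2),np.round(d["centre"]),*axis(k,m,z))
img=c["img"]
# base circle
for n,k in(("top",c),("scene",s)):
    for d in outline_of(n,"base")[:1]:
        m=d["pixels"].astype(np.uint8)
        ct=max(cv2.findContours(m,0,1)[0],key=cv2.contourArea)
        P=np.array([at(k,p[0],.025)[:2]*1000 for p in ct],np.float32); print(n,cv2.minEnclosingCircle(P),cv2.fitEllipse(P))
cv2.imwrite("pics/rasps.png",cv2.resize(img[260:410,270:540],None,fx=2.9,fy=2.9,interpolation=cv2.INTER_CUBIC))
E
```

```text
rack top [(array([162., 235.]), 0.65, array([0.556, 0.242, 0.04 ]))]
rack scene [(array([484., 306.]), 0.76, array([0.559, 0.239, 0.04 ])), (array([486., 304.]), 0.74, array([0.552, 0.243, 0.04 ]))]
notches top [(array([160., 233.]), 0.69, array([0.559, 0.244, 0.05 ])), (array([407., 277.]), 0.55, array([ 0.461, -0.295,  0.05 ]))]
notches scene [(array([484., 304.]), 0.68, array([0.561, 0.236, 0.05 ]))]
cradles top [(array([154., 233.]), 0.59, array([0.555, 0.248, 0.072]))]
cradles scene [(array([490., 296.]), 0.91, array([0.551, 0.242, 0.072]))]
handle top [(array([221., 233.]), 0.81, array([0.549, 0.097, 0.115]))]
handle scene [(array([428., 272.]), 0.9, array([0.541, 0.101, 0.115])), (array([335., 246.]), 0.61, array([ 0.512, -0.106,  0.115]))]
base top [(array([168., 237.]), 0.64, array([0.556, 0.24 , 0.   ]))]
base scene [(array([482., 313.]), 0.86, array([0.556, 0.245, 0.   ]))]
bar top 0.83 [343. 200.] [ 640. -161.] [ 641. -163.] [191.  28.] 76.3
bar top 0.18 [158. 236.] [557. 251.] [559. 252.] [331. 326.] 77.7
bar scene 0.66 [298. 314.] [ 639. -166.] [ 638. -165.] [195.  38.]
[... 600 characters left out ...]
 126.4
rasp top 0.6 [164. 238.] [556. 250.] [558. 250.] [324. 323.] 52.7
rasp scene 0.75 [221. 174.] [ 253. -485.] [ 254. -485.] [ 24. 145.] 127.7
rasp scene 0.53 [343. 245.] [ 440. -109.] [ 439. -110.] [134.  19.] 79.5
spatula top 0.66 [404. 277.] [ 461. -296.] [ 460. -295.] [ 16. 144.] 93.6
spatula scene 0.64 [264. 241.] [ 463. -300.] [ 463. -298.] [ 20. 145.] 93.3
top ((553.8798828125, 238.75637817382812), 186.30856323242188) ((554.120361328125, 239.44410705566406), (365.9559631347656, 368.7635803222656), 148.63311767578125)
scene ((561.3140869140625, 240.97149658203125), 187.9497528076172) ((560.1013793945312, 239.53114318847656), (364.024658203125, 371.6238708496094), 67.88936614990234)
```

View pics/rasps.png

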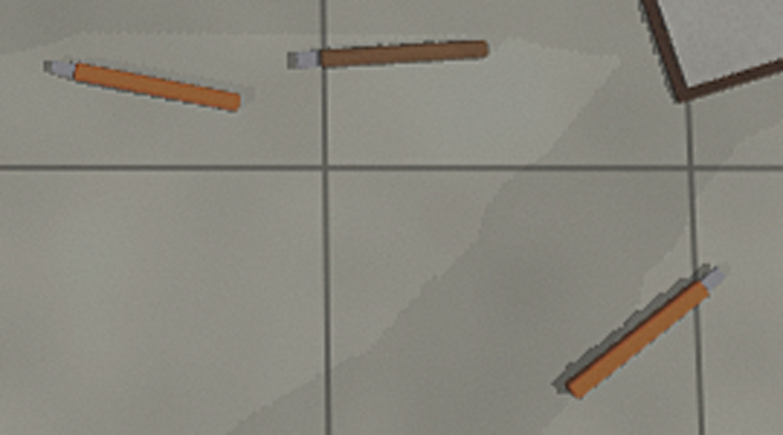

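The crop shows the near orange rasp at its left (crop (140,85), top-cam (320,290)) and the look-alike at lower right. The left one is the task rasp. I'm moving to the handle first.

{"op": "carry_out", "data": {
  "rows": "31 -53 0 1.5;31 -53 0 1.5;31 -53 0 1.5;31 -53 0 1.5;31 -53 0 1.5;31 -53 0 1.5;31 -53 0 1.5;31 -53 0 1.5;31 -53 0 1.5;31 -53 0 1.5",
  "claw": 60,
  "force": 40
}}

```text
t: 3.65
eef_pos: [0.5454, 0.1013, 0.2111]
tool_rot: [0.0, 0.046, 0.999, 0.0]
contact_force: [0.9, 1.1, -0.1]
gripper_width: 0.7
grasp_force: 0.0
```

```bash
cat >> h.py <<'E'
def state():
    o=get_obs(); w,x,y,z=o["tool_rot"]
    yl=np.array([2*(x*y-w*z),1-2*(x*x+z*z)]); a=np.degrees(np.arctan2(yl[1],yl[0]))%180
    print("t",round(float(o["t"]),2),"tcp",np.round(o["eef_pos"]*1000,1),"close",round(float(a),1),"open",round(float(o["gripper_width"])*85.4,1),"gf",round(float(o["grasp_force"]),1),"F",np.round(o["contact_force"],1),"q7",round(float(o["q"][6]),2)); return o
E
python3 - <<'E'
from h import *
state()
c=read_camera("wrist"); cv2.imwrite("pics/w1.png",c["img"])
for t,z in (("handle",.115),("rack",.04)): print(t,[(np.round(d["centre"]),round(d["confidence"],2),np.round(at(c,d["centre"],z),4)) for d in place_of("wrist",t)])
E
```

```text
t 3.65 tcp [545.4 101.3 211.1] close 84.7 open 59.8 gf 0.0 F [ 0.9  1.1 -0.1] q7 1.26
handle [(array([326., 232.]), 0.84, array([0.5435, 0.1027, 0.115 ]))]
rack [(array([500., 210.]), 0.62, array([0.5573, 0.2431, 0.04  ]))]
```

{"op": "carry_out", "data": {
  "rows": "-1 0 -40 0;0 0 -40 0;0 0 -30 0;0 0 -18 0;0 0 0 0"
}}

```text
t: 4.42
eef_pos: [0.5425, 0.1037, 0.0819]
tool_rot: [-0.001, 0.046, 0.999, -0.0]
contact_force: [0.1, 0.0, 1.0]
gripper_width: 0.702
grasp_force: 0.0
```

{"op": "carry_out", "data": {
  "rows": "0 0 0 0;0 0 0 0;0 0 0 0;0 0 0 0",
  "claw": 0,
  "force": 40
}}

```text
t: 4.92
eef_pos: [0.5444, 0.1035, 0.084]
tool_rot: [0.001, 0.046, 0.999, 0.001]
contact_force: [-0.3, 0.3, 6.3]
gripper_width: 0.186
grasp_force: 38.9
```

```bash
python3 - <<'E'
from h import *
o=state()
C=np.array([557,240]); 
p=o["eef_pos"][:2]*1000-C; a0=np.arctan2(p[1],p[0]); print(np.hypot(*p),np.degrees(a0))
pts=[C+138.6*np.array([np.cos(a),np.sin(a)]) for a in np.linspace(a0,np.radians(-136),11)]
print(np.round(np.diff(pts,axis=0),1), np.degrees(a0)+136)
E
```

```text
t 4.92 tcp [544.4 103.5  84. ] close 84.7 open 15.9 gf 38.9 F [-0.3  0.3  6.3] q7 1.3
137.1285236945828 -95.2774178959703
[[-9.8  1.3]
 [-9.7  1.9]
 [-9.5  2.6]
 [-9.3  3.3]
 [-9.   3.9]
 [-8.7  4.6]
 [-8.4  5.2]
 [-8.   5.8]
 [-7.6  6.3]
 [-7.1  6.8]] 40.7225821040297
```

{"op": "carry_out", "data": {
  "rows": "-10 1 0 -4;-10 2 0 -4;-9 3 0 -4;-9 3 0 -4;-9 4 0 -4;-9 4 0 -4;-8 5 0 -4;-8 6 0 -4;-8 6 0 -4;-7 7 0 -4"
}}

```text
t: 6.18
eef_pos: [0.463, 0.1394, 0.0841]
tool_rot: [0.006, 0.388, 0.921, 0.001]
contact_force: [20.6, -17.4, -8.9]
gripper_width: 0.183
grasp_force: 39.1
```

{"op": "carry_out", "data": {
  "rows": "-2 2 0 -1;-1 1 0 0;0 0 0 0"
}}

```text
t: 6.55
eef_pos: [0.4615, 0.1412, 0.0842]
tool_rot: [0.007, 0.396, 0.918, 0.001]
contact_force: [20.7, -17.9, -10.8]
gripper_width: 0.179
grasp_force: 39.3
```

```bash
python3 - <<'E'
from h import *
state()
E
```

```text
t 6.55 tcp [461.5 141.2  84.2] close 43.3 open 15.3 gf 39.3 F [ 20.7 -17.9 -10.8] q7 0.52
```

{"op": "carry_out", "data": {
  "rows": "0 0 0 0;0 0 0 0;0 0 45 0;0 0 45 0;20 20 40 5;20 20 40 10;20 20 20 10;18 19 10 10;18 19 10 10;0 0 0 3",
  "claw": 60
}}

```text
t: 7.8
eef_pos: [0.5498, 0.2476, 0.293]
tool_rot: [0.0, -0.018, 1.0, 0.001]
contact_force: [-0.9, -1.0, 0.5]
gripper_width: 0.7
grasp_force: 0.0
```

```bash
python3 - <<'E'
from h import *
state()
c=read_camera("wrist"); cv2.imwrite("pics/w2.png",c["img"])
for t,z in (("handle",.115),("rack",.04),("notches",.05),("cradles",.072)): print(t,[(np.round(d["centre"]),round(d["confidence"],2),np.round(at(c,d["centre"],z),4)) for d in place_of("wrist",t)])
print([list(np.round(proj(c,p)).astype(int)) for p in ([.557,.24,.04],[.557,.331,.072],[.557,.149,.072],[.459,.142,.115])])
E
```

```text
t 7.8 tcp [549.8 247.6 293. ] close 92.0 open 59.8 gf 0.0 F [-0.9 -1.   0.5] q7 1.17
handle [(array([178.,  99.]), 0.87, array([0.4663, 0.1329, 0.115 ]))]
rack [(array([317., 199.]), 0.9, array([0.5536, 0.2408, 0.04  ]))]
notches [(array([320., 204.]), 0.79, array([0.5575, 0.2448, 0.05  ]))]
cradles [(array([315., 204.]), 0.62, array([0.5532, 0.2398, 0.072 ]))]
[[np.int64(316), np.int64(202)], [np.int64(413), np.int64(211)], [np.int64(217), np.int64(205)], [np.int64(190), np.int64(89)]]
```

View pics/w2.png

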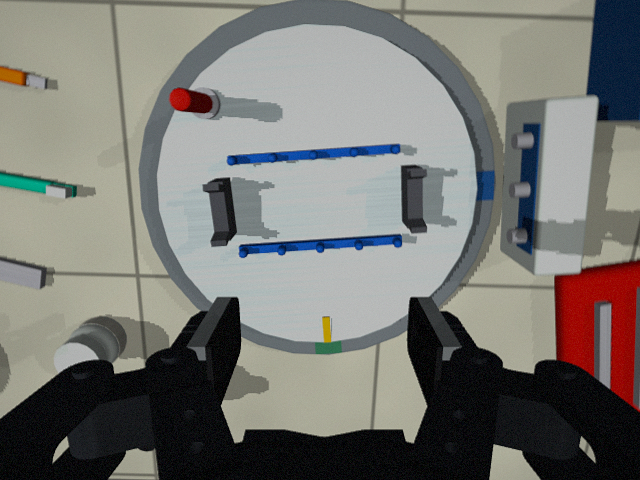

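The pointer (326,328) is at the green mark (328,348), so the carousel is at the loading stop. The combs run slightly tilted. Next I'll fit the rack pose from the blue comb lines.

```bash
python3 - <<'E'
from h import *
c=read_camera("wrist")
im=c["img"].astype(int); m=((im[...,0]>im[...,2]+60)&(im[...,0]>90)).astype(np.uint8); m[:, 440:]=0; m[:100]=0;m[280:]=0
n,L,S,ce=cv2.connectedComponentsWithStats(m)
for i in range(1,n):
    if S[i,4]<100: continue
    r=cv2.minAreaRect(np.argwhere(L==i)[:,::-1].astype(np.float32))
    ys,xs=np.nonzero(L==i); ends=[(xs.min(),ys[xs==xs.min()].mean()),(xs.max(),ys[xs==xs.max()].mean())]
    E=[at(c,e,.062)[:2]*1000 for e in ends]; d=E[1]-E[0]
    P=np.array([at(c,(x,y),.055)[:2]*1000 for x,y in zip(xs,ys)]);vx=cv2.fitLine(P.astype(np.float32),2,0,.01,.01).ravel()
    print(S[i],np.round(E),np.round(np.mean(E,0),1),np.hypot(*d),"ang",np.degrees(np.arctan2(d[1],d[0])),np.degrees(np.arctan2(vx[1],vx[0])))
for p,z in [((227,186),.088),((229,245),.088),((405,171),.088),((421,171),.088),((407,228),.088),((427,228),.088),((180,99),.115)]: print(p,np.round(at(c,p,z)*1000))
for n in("top","scene"):
    k=read_camera(n)
    for t,z in (("handle",.115),("rack",.04),("notches",.05),("cradles",.072)): print(n,t,[(round(d["confidence"],2),np.round(at(k,d["centre"],z),4)) for d in place_of(n,t)[:1]])
    m=[(d["confidence"],d["pixels"].sum(),np.round(d["centre"])) for d in outline_of(n,"rasp")]; print(m)
E
```

```text
[ 278  146  126   17 1045] [[509. 202.]
 [501. 316.]] [504.8 258.8] 114.77283085844219 ang 94.1423471850255 -84.469826
[239 155  40  11 328] [[512. 166.]
 [513. 202.]] [512.8 183.6] 35.90892056570521 ang 87.91402095032824 -85.35896
[  0 176  54  20 574] [[540. -58.]
 [543.  -9.]] [541.5 -33.7] 49.00468160876954 ang 87.152831904595 82.41229
[ 242  237  164   23 1280] [[603. 166.]
 [587. 325.]] [594.9 245.4] 159.2719861543999 ang 95.51336358130877 -84.44
(227, 186) [535. 160.  88.]
(229, 245) [589. 160.  88.]
(405, 171) [518. 314.  88.]
(421, 171) [517. 328.  88.]
(407, 228) [568. 320.  88.]
(427, 228) [568. 338.  88.]
(180, 99) [465. 132. 115.]
top handle [(0.77, array([0.4663, 0.1321, 0.115 ]))]
top rack [(0.84, array([0.5584, 0.2413, 0.04  ]))]
top notches [(0.75, array([0.5598, 0.2453, 0.05  ]))]
top cradles [(0.61, array([0.5576, 0.2485, 0.072 ]))]
[(0.7, np.int64(539), array([488., 377.])), (0.63, np.int64(427), array([322., 291.]))]
scene handle [(0.91, array([0.4626, 0.1326, 0.115 ]))]
scene rack [(0.89, array([0.563 , 0.2396, 0.04  ]))]
scene notches [(0.61, array([0.5607, 0.2382, 0.05  ]))]
scene cradles [(0.66, array([0.5568, 0.2347, 0.072 ]))]
[(0.69, np.int64(315), array([221., 172.])), (0.59, np.int64(332), array([343., 245.]))]
```

```bash
python3 - <<'E'
from h import *
from scipy.optimize import least_squares
obs=[]
def blue(im,f): 
    im=im.astype(int); return ((im[...,0]>im[...,2]+f)&(im[...,0]>80)).astype(np.uint8)
cs={}
for n in("top","scene","wrist"):
    k=cs[n]=read_camera(n); m=blue(k["img"],50)
    # keep only pixels near the combs
    yaw=np.radians(5.5); R=np.array([[np.cos(yaw),-np.sin(yaw)],[np.sin(yaw),np.cos(yaw)]])
    for sgn in(-1,1):
        poly=[proj(k,[*(np.array([.554,.2405])+R@np.array([sgn*.045+dx,dy])),.053]) for dx,dy in((-.03,-.09),(.03,-.09),(.03,.09),(-.03,.09))]
        mm=np.zeros_like(m); cv2.fillPoly(mm,[np.int32(poly)],1); ys,xs=np.nonzero(mm&m)
        P=np.array([at(k,(x,y),.053)[:2]*1000 for x,y in zip(xs,ys)])
        l=cv2.fitLine(P.astype(np.float32),2,0,.01,.01).ravel(); a=np.degrees(np.arctan(l[0]/l[1]))
        t=(P-P.mean(0))@l[:2]; mid=P.mean(0)+l[:2]*(np.percentile(t,1)+np.percentile(t,99))/2
        print(n,sgn,len(P),np.round(mid,1),"yaw",round(-a,2),"len",round(np.ptp(t)),"C",np.round(mid-sgn*1000*R@[.045,0],1))
E
```

```text
top -1 222 [510.2 237. ] yaw 5.67 len 163 C [555.  241.3]
top 1 184 [600.9 230.9] yaw 5.81 len 136 C [556.1 226.6]
scene -1 196 [510.7 240.4] yaw 5.77 len 158 C [555.5 244.8]
scene 1 231 [600.5 245.7] yaw 5.84 len 166 C [555.7 241.4]
wrist -1 1495 [509.3 236.4] yaw 5.59 len 163 C [554.1 240.7]
wrist 1 1367 [598.6 245.1] yaw 5.6 len 164 C [553.8 240.8]
```

{"op": "carry_out", "data": {
  "rows": "0 -35 -14 -10;0 -35 -14 -10;0 -35 -14 -10;0 -35 -14 -10;0 -35 -14 -10;0 -35 -14 -10;0 -35 -14 -10;0 -35 -14 -10;0 -35 -14 -10;0 -35 -14 -10",
  "claw": 44
}}

```text
t: 10.1
eef_pos: [0.5497, -0.106, 0.1524]
tool_rot: [0.0, 0.758, 0.652, 0.0]
contact_force: [0.0, 0.0, -0.0]
gripper_width: 0.518
grasp_force: 0.0
```

```bash
cat >> h.py <<'E'
def look(t,z=.008,hint=None):
    state(); c=read_camera("wrist")
    print("place",[(round(d["confidence"],2),np.round(at(c,d["centre"],0)*1000)) for d in place_of("wrist",t)[:3]])
    for d in outline_of("wrist",t)[:2]:
        m=d["pixels"]
        if m.sum()>50: print("mask",round(d["confidence"],2),m.sum(),np.round(d["centre"]),*axis(c,m,z))
    return c
E
python3 - <<'E'
from h import *
c=look("brush_green"); cv2.imwrite("pics/w3.png",c["img"])
E
```

```text
t 10.1 tcp [ 549.7 -106.   152.4] close 171.4 open 44.2 gf 0.0 F [ 0.  0. -0.] q7 0.27
place [(0.27, array([ 436., -115.,    0.]))]
mask 0.93 3711 [316. 195.] [549. -90.] [548. -94.] [151.  14.] 81.5
```

View pics/w3.png

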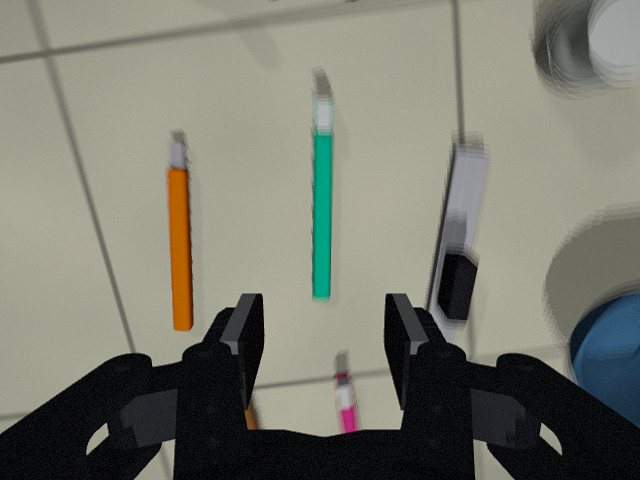

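The wrist view shows the green brush between the fingers, its handle running (323,130)–(321,300), with nothing in the way of the descent.

{"op": "carry_out", "data": {
  "rows": "-2 3 -50 0.5;0 0 -50 0;0 0 -33 0;0 0 -15 0;0 0 0 0"
}}

```text
t: 10.88
eef_pos: [0.5476, -0.1013, 0.0046]
tool_rot: [-0.0, 0.753, 0.658, -0.0]
contact_force: [-0.6, 0.4, 0.5]
gripper_width: 0.517
grasp_force: 0.0
```

{"op": "carry_out", "data": {
  "rows": "0 0 0 0;0 0 0 0;0 0 0 0;0 0 0 0;0 0 0 0;0 0 20 0;0 0 40 0;0 0 50 0;0 0 20 0",
  "claw": 0,
  "force": 40
}}

```text
t: 12.0
eef_pos: [0.5489, -0.1028, 0.1387]
tool_rot: [0.002, 0.754, 0.657, 0.002]
contact_force: [0.8, 0.0, 0.4]
gripper_width: -0.002
grasp_force: 0.0
```

```bash
python3 - <<'E'
from h import *
c=look("brush_green"); cv2.imwrite("pics/w4.png",c["img"])
E
```

```text
t 12.0 tcp [ 548.9 -102.8  138.7] close 172.1 open -0.2 gf 0.0 F [0.8 0.  0.4] q7 0.29
place [(0.97, array([ 542., -106.,    0.]))]
mask 0.55 3621 [319. 197.] [550. -84.] [550. -87.] [137.  14.] 81.4
```

View pics/w4.png

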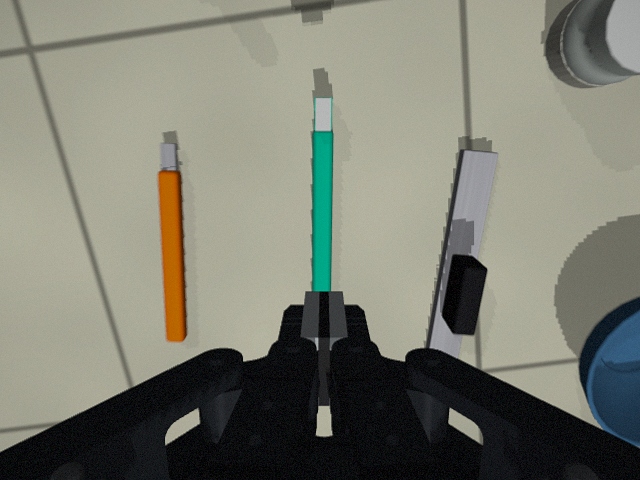

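The fingers closed on nothing and the brush is still on the table at (322,200). I'll retry lower and check the grip before lifting.

{"op": "carry_out", "data": {
  "rows": "0 0 0 0;0 0 -50 0;0 0 -50 0;0 0 -25 0;0 0 -12 0;0 0 0 0",
  "claw": 44
}}

```text
t: 12.9
eef_pos: [0.5468, -0.1022, -0.003]
tool_rot: [-0.001, 0.754, 0.657, -0.001]
contact_force: [0.6, 0.3, 0.2]
gripper_width: 0.515
grasp_force: 0.0
```

{"op": "carry_out", "data": {
  "rows": "0 0 -1 0;0 0 0 0;0 0 0 0;0 0 0 0;0 0 0 0;0 0 0 0",
  "claw": 0,
  "force": 40
}}

```text
t: 13.65
eef_pos: [0.5475, -0.102, -0.0033]
tool_rot: [0.0, 0.754, 0.657, 0.0]
contact_force: [-0.5, -0.1, -0.1]
gripper_width: -0.0
grasp_force: 0.0
```

```bash
python3 - <<'E'
from h import *
state()
E
```

```text
t 13.65 tcp [ 547.5 -102.    -3.3] close 172.2 open -0.0 gf 0.0 F [-0.5 -0.1 -0.1] q7 0.44
```

```bash
python3 - <<'E'
from h import *
c=look("brush_green"); s=read_camera("scene"); o=get_obs()
p=proj(s,o["eef_pos"]).astype(int); print(p, proj(c,o["eef_pos"]))
im=s["img"]; 
x,y=p; cr=cv2.resize(im[max(0,y-70):y+50,x-90:x+70],None,fx=3,fy=3); w=cv2.resize(c["img"],(480,360))
cv2.imwrite("pics/m1.png",cr); cv2.imwrite("pics/m2.png",w)
cv2.imwrite("pics/m.png",cv2.resize(np.vstack([cv2.resize(cr,(480,360)),w]),None,fx=.83,fy=.83))
E
```

```text
t 13.65 tcp [ 547.5 -102.    -3.3] close 172.2 open -0.0 gf 0.0 F [-0.5 -0.1 -0.1] q7 0.44
place [(0.9, array([ 546., -105.,    0.]))]
mask 0.63 8575 [322. 189.] [554. -61.] [549. -91.] [146.  14.] 81.3
[334 285] [326.34467619 291.37184867]
```

View pics/m.png

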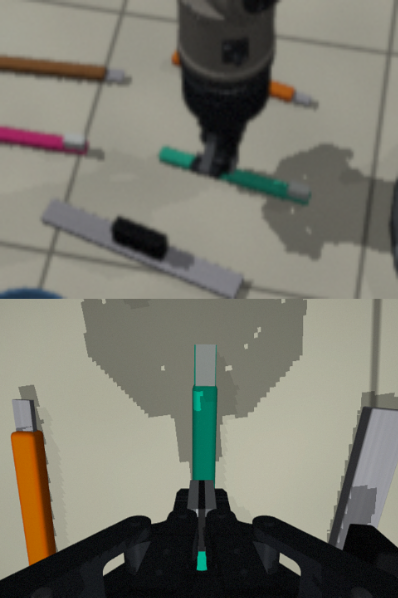

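The fingers look to be closed just above the brush (crop ~(205,170)), so the real tip is higher than reported. I'll open them and feel down gently.

{"op": "carry_out", "data": {
  "rows": "0 0 8 0;0 0 0 0;0 0 0 0;0 0 -8 0;0 0 -3 0;0 0 0 0",
  "claw": 34
}}

```text
t: 14.6
eef_pos: [0.547, -0.102, -0.0069]
tool_rot: [-0.0, 0.754, 0.657, -0.0]
contact_force: [0.0, -0.8, 0.6]
gripper_width: 0.398
grasp_force: 0.0
```

{"op": "carry_out", "data": {
  "rows": "0 0 -4 0;0 0 0 0"
}}

```text
t: 14.85
eef_pos: [0.5473, -0.102, -0.0106]
tool_rot: [-0.0, 0.754, 0.657, -0.0]
contact_force: [0.3, 0.1, 0.1]
gripper_width: 0.403
grasp_force: 0.0
```

{"op": "carry_out", "data": {
  "rows": "0 0 -4 0;0 0 0 0"
}}

```text
t: 15.1
eef_pos: [0.5473, -0.102, -0.0146]
tool_rot: [-0.0, 0.754, 0.657, -0.0]
contact_force: [0.4, -0.0, 0.1]
gripper_width: 0.398
grasp_force: 0.0
```

{"op": "carry_out", "data": {
  "rows": "0 0 -3 0;0 0 0 0"
}}

```text
t: 15.35
eef_pos: [0.5474, -0.102, -0.0175]
tool_rot: [-0.0, 0.754, 0.657, -0.0]
contact_force: [-1.0, 0.1, 0.6]
gripper_width: 0.398
grasp_force: 0.0
```

{"op": "carry_out", "data": {
  "rows": "0 0 -3 0;0 0 0 0"
}}

```text
t: 15.6
eef_pos: [0.5473, -0.102, -0.0205]
tool_rot: [-0.0, 0.754, 0.657, -0.0]
contact_force: [0.1, 0.1, 0.1]
gripper_width: 0.396
grasp_force: 0.0
```

{"op": "carry_out", "data": {
  "rows": "0 0 -3 0;0 0 0 0"
}}

```text
t: 15.85
eef_pos: [0.5477, -0.102, -0.0214]
tool_rot: [-0.001, 0.754, 0.657, 0.001]
contact_force: [-7.3, 1.8, 23.7]
gripper_width: 0.396
grasp_force: 11.9
```

Table contact comes at a reported z of about -21 mm, so the reported z reads roughly 17 to 20 mm low. I'll raise a little and close on the brush.

{"op": "carry_out", "data": {
  "rows": "0 0 7 0;0 0 0 0"
}}

```text
t: 16.1
eef_pos: [0.5479, -0.1021, -0.0159]
tool_rot: [0.0, 0.754, 0.657, 0.0]
contact_force: [-1.4, -0.4, -0.2]
gripper_width: 0.399
grasp_force: 0.0
```

{"op": "carry_out", "data": {
  "rows": "0 0 0 0;0 0 0 0;0 0 0 0;0 0 0 0;0 0 0 0",
  "claw": 0,
  "force": 40
}}

```text
t: 16.73
eef_pos: [0.5475, -0.102, -0.0164]
tool_rot: [0.0, 0.754, 0.657, -0.0]
contact_force: [-0.9, 0.6, 0.3]
gripper_width: 0.149
grasp_force: 39.8
```

```bash
python3 - <<'E'
from h import *
state()
E
```

```text
t 16.73 tcp [ 547.5 -102.   -16.4] close 172.2 open 12.7 gf 39.8 F [-0.9  0.6  0.3] q7 0.46
```

{"op": "carry_out", "data": {
  "rows": "0 0 30 0;0 0 50 0;0 0 50 0;0 0 36 0;0 10 0 -5;0 40 0 -9;0 45 0 -9;0 45 0 -9;0 45 0 -9;0 45 0 -9"
}}

```text
t: 17.98
eef_pos: [0.547, 0.1294, 0.1495]
tool_rot: [-0.0, 0.962, 0.275, -0.0]
contact_force: [0.6, 0.1, -0.3]
gripper_width: 0.144
grasp_force: 39.7
```

```bash
python3 - <<'E'
from h import *
state()
E
```

```text
t 17.98 tcp [547.  129.4 149.5] close 121.9 open 12.3 gf 39.7 F [ 0.6  0.1 -0.3] q7 -0.85
```

{"op": "carry_out", "data": {
  "rows": "0 45 0 -9;1 45 0 -9;1 45 0 -8;0 31 0 0;0 0 -20 0;0 0 -20 0;0 0 0 0;0 0 0 0"
}}

```text
t: 18.98
eef_pos: [0.5499, 0.2927, 0.11]
tool_rot: [0.0, 0.999, 0.053, 0.0]
contact_force: [-0.3, 0.2, -0.9]
gripper_width: 0.143
grasp_force: 44.6
```

```bash
python3 - <<'E'
from h import *
o=state(); c=read_camera("wrist"); s=read_camera("scene")
cv2.imwrite("pics/w5.png",np.hstack([cv2.resize(c["img"],(400,300)),cv2.resize(s["img"][190:370,390:630],(400,300))]))
for n,k in(("wrist",c),("top",read_camera("top")),("scene",s)): 
  for z in (.132,):
    print(n,[axis(k,d["pixels"],z) for d in outline_of(n,"brush_green")[:1]])
E
```

```text
t 18.98 tcp [549.9 292.7 110. ] close 96.1 open 12.2 gf 44.6 F [-0.3  0.2 -0.9] q7 -1.43
wrist []
top [(array([558., 295.]), array([559., 295.]), array([152.,  16.]), 5.7)]
scene [(array([592., 299.]), array([565., 296.]), array([139.,  19.]), 6.6)]
```

View pics/w5.png

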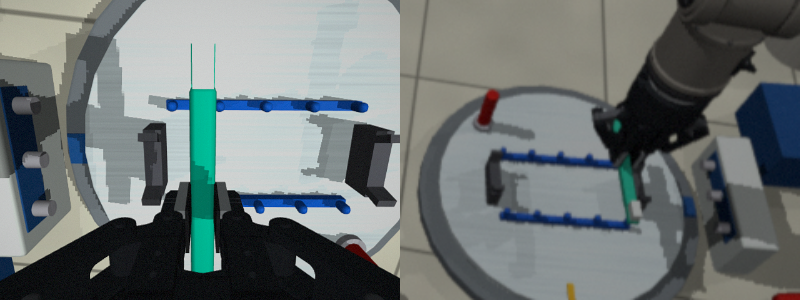

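The green brush is held level over the outer notch pair (wrist half (203,170); scene half (628,190)) and the yaw is right. Lowering it now.

{"op": "carry_out", "data": {
  "rows": "0 1 -30 0;0 0 -25 0;0 0 -14 0;0 0 -5 0;0 0 0 0"
}}

```text
t: 19.9
eef_pos: [0.5499, 0.295, 0.0361]
tool_rot: [-0.0, 0.999, 0.054, 0.0]
contact_force: [-0.5, -0.0, -0.2]
gripper_width: 0.143
grasp_force: 44.6
```

{"op": "carry_out", "data": {
  "rows": "0 0 0 0;0 0 0 0;0 0 0 0",
  "claw": 20
}}

```text
t: 20.27
eef_pos: [0.5497, 0.2951, 0.0361]
tool_rot: [-0.0, 0.999, 0.054, 0.0]
contact_force: [0.0, 0.6, -0.3]
gripper_width: 0.232
grasp_force: 0.0
```

{"op": "carry_out", "data": {
  "rows": "0 0 20 0;0 0 40 0;0 0 50 0;0 0 0 0"
}}

```text
t: 20.78
eef_pos: [0.5525, 0.2953, 0.151]
tool_rot: [-0.002, 0.999, 0.053, 0.004]
contact_force: [0.9, 0.2, 0.2]
gripper_width: 0.234
grasp_force: 0.0
```

```bash
cat >> h.py <<'E'
def inrack(t):
    yaw=np.radians(5.7); R=np.array([[np.cos(yaw),-np.sin(yaw)],[np.sin(yaw),np.cos(yaw)]])
    for n in("top","scene","wrist"):
        k=read_camera(n)
        for d in outline_of(n,t)[:2]:
            m=d["pixels"]
            if m.sum()<50: continue
            a=axis(k,m,.057); print(t,n,round(d["confidence"],2),"rack xy",np.round(R.T@(a[1]-[555,241])),a[2],a[3])
E
python3 - <<'E'
from h import *
state(); inrack("brush_green")
E
```

```text
t 20.77 tcp [552.5 295.3 151. ] close 96.1 open 20.0 gf 0.0 F [0.9 0.2 0.2] q7 -1.46
brush_green top 0.69 rack xy [ 8. 54.] [150.  17.] 6.0
brush_green scene 0.66 rack xy [ 8. 54.] [155.  20.] 7.3
brush_green scene 0.51 rack xy [  66. -405.] [186.  33.] 76.7
brush_green wrist 0.88 rack xy [ 6. 55.] [152.  15.] 5.9
brush_green wrist 0.4 rack xy [-7.  5.] [272. 297.] 90.5
```

Green is seated at rack (≈-2, 54). The rasp is next.

{"op": "carry_out", "data": {
  "rows": "0 -41 0 7.4;-8 -41 0 7.4;-13 -41 0 7.4;-13 -41 0 7.4;-13 -41 0 7.4;-13 -41 0 7.4;-13 -41 0 7.4;-13 -41 0 7.4;-13 -41 0 7.4;-13 -41 0 7.4",
  "claw": 40
}}

```text
t: 22.32
eef_pos: [0.4365, -0.1163, 0.1454]
tool_rot: [-0.0, 0.764, 0.646, -0.0]
contact_force: [0.3, -0.4, -0.4]
gripper_width: 0.467
grasp_force: 0.0
```

```bash
python3 - <<'E'
from h import *
c=look("rasp"); 
im=cv2.cvtColor(c["img"],cv2.COLOR_BGR2HSV)
def orange(k):
    h=cv2.cvtColor(k["img"],cv2.COLOR_BGR2HSV); return ((h[...,0]>5)&(h[...,0]<18)&(h[...,1]>180)&(h[...,2]>70)).astype(np.uint8)
for n in("top","scene","wrist"):
    k=read_camera(n); m=orange(k); N,L,S,_=cv2.connectedComponentsWithStats(m)
    for i in range(1,N):
        if S[i,4]>150: print(n,S[i],*axis(k,L==i,.009))
E
```

```text
t 22.32 tcp [ 436.5 -116.3  145.4] close 170.4 open 39.9 gf 0.0 F [ 0.3 -0.4 -0.4] q7 0.25
place [(0.69, array([ 435., -114.,    0.]))]
mask 0.86 3744 [322. 201.] [ 438. -105.] [ 438. -107.] [148.  15.] 78.6
mask 0.35 1330 [380. 387.] [ 458. -264.] [ 457. -264.] [15. 84.] 93.6
scene [201 162  43  18 199] [ 248. -479.] [ 248. -479.] [ 17. 122.] 127.4
scene [314 236  48  19 235] [ 438. -115.] [ 437. -115.] [126.  14.] 79.1
scene [391 384  15  19 156] [777.  73.] [777.  72.] [36. 22.] 33.5
wrist [ 314  129   21  175 3219] [ 436. -112.] [ 436. -116.] [130.  14.] 79.0
```

{"op": "carry_out", "data": {
  "rows": "0 0 -50 -1.5;0 0 -50 0;0 0 -40 0;0 0 -18 0;0 0 0 0"
}}

```text
t: 23.25
eef_pos: [0.4367, -0.1138, -0.0136]
tool_rot: [-0.001, 0.773, 0.634, -0.001]
contact_force: [-0.5, -0.3, 0.9]
gripper_width: 0.474
grasp_force: 0.0
```

{"op": "carry_out", "data": {
  "rows": "0 0 -3 0;0 0 0 0"
}}

```text
t: 23.5
eef_pos: [0.4382, -0.1147, -0.0147]
tool_rot: [0.0, 0.773, 0.634, 0.001]
contact_force: [0.3, -0.3, 0.5]
gripper_width: 0.47
grasp_force: 0.0
```

{"op": "carry_out", "data": {
  "rows": "0 0 -2 0;0 0 0 0;0 0 0 0;0 0 0 0;0 0 0 0;0 0 0 0",
  "claw": 0,
  "force": 40
}}

```text
t: 24.25
eef_pos: [0.4379, -0.1149, -0.0169]
tool_rot: [0.0, 0.773, 0.634, 0.0]
contact_force: [-0.9, 1.0, 5.7]
gripper_width: 0.146
grasp_force: 41.1
```

```bash
python3 - <<'E'
from h import *
state()
E
```

```text
t 24.25 tcp [ 437.9 -114.9  -16.9] close 168.7 open 12.5 gf 41.1 F [-0.9  1.   5.7] q7 0.56
```

{"op": "carry_out", "data": {
  "rows": "0 0 30 0;0 0 50 0;0 0 50 0;0 0 37 0;5 10 0 -4;14 40 0 -9;16 45 0 -9;16 45 0 -9;16 45 0 -9;16 45 0 -9"
}}

```text
t: 25.5
eef_pos: [0.5206, 0.1165, 0.1497]
tool_rot: [-0.0, 0.967, 0.254, 0.0]
contact_force: [1.4, -1.2, -1.1]
gripper_width: 0.146
grasp_force: 40.3
```

{"op": "carry_out", "data": {
  "rows": "16 45 0 -9;16 45 0 -9;0 45 0 -6;0 40 0 0;0 8 0 0;0 0 -20 0;0 0 -20 0;0 0 0 0;0 0 0 0"
}}

```text
t: 26.62
eef_pos: [0.5528, 0.2969, 0.1097]
tool_rot: [0.0, 0.999, 0.049, -0.0]
contact_force: [1.3, -0.3, 0.2]
gripper_width: 0.154
grasp_force: 40.3
```

```bash
python3 - <<'E'
from h import *
state(); k=read_camera("top")
for d in outline_of("top","rasp")[:2]: print(round(d["confidence"],2),*axis(k,d["pixels"],.132))
E
```

```text
t 26.62 tcp [552.8 296.9 109.7] close 95.6 open 13.1 gf 40.3 F [ 1.3 -0.3  0.2] q7 -1.41
0.63 [546. 296.] [560. 298.] [145.  16.] 6.0
0.58 [ 265. -444.] [ 266. -445.] [ 13. 127.] 127.0
```

{"op": "carry_out", "data": {
  "rows": "1 -38 0 0;0 0 0 0;0 0 -30 0;0 0 -25 0;0 0 -14 0;0 0 -5 0;0 0 0 0"
}}

```text
t: 27.6
eef_pos: [0.5539, 0.2601, 0.0361]
tool_rot: [-0.0, 0.999, 0.049, 0.0]
contact_force: [-0.6, -0.3, -0.2]
gripper_width: 0.149
grasp_force: 40.3
```

{"op": "carry_out", "data": {
  "rows": "0 0 0 0;0 0 0 0;0 0 0 0",
  "claw": 20
}}

```text
t: 27.98
eef_pos: [0.5537, 0.2601, 0.0361]
tool_rot: [-0.0, 0.999, 0.049, 0.0]
contact_force: [-0.1, 0.5, -0.4]
gripper_width: 0.232
grasp_force: 0.0
```

{"op": "carry_out", "data": {
  "rows": "0 0 20 0;0 0 40 0;0 0 50 0;0 0 0 0"
}}

```text
t: 28.48
eef_pos: [0.5564, 0.2601, 0.1508]
tool_rot: [-0.002, 0.999, 0.049, 0.004]
contact_force: [0.2, -0.1, 0.4]
gripper_width: 0.232
grasp_force: 0.0
```

```bash
python3 - <<'E'
from h import *
state(); inrack("rasp"); inrack("brush_green")
for n in("top","scene"):
    k=read_camera(n)
    for t in("brush_pink","spatula","bar"):
        for d in outline_of(n,t)[:1]: print(n,t,round(d["confidence"],2),*axis(k,d["pixels"],.008))
E
```

```text
t 28.48 tcp [556.4 260.1 150.8] close 95.6 open 19.8 gf 0.0 F [ 0.2 -0.1  0.4] q7 -1.38
rasp top 0.88 rack xy [-366. -679.] [ 16. 139.] 127.1
rasp top 0.65 rack xy [ 9. 19.] [146.  16.] 4.9
rasp scene 0.84 rack xy [-328. -670.] [ 24. 132.] 126.7
rasp scene 0.77 rack xy [ 9. 18.] [149.  20.] 5.9
rasp wrist 0.96 rack xy [ 7. 19.] [149.  15.] 5.2
rasp wrist 0.48 rack xy [-9. 39.] [278. 399.] 101.1
brush_green top 0.8 rack xy [ 9. 54.] [153.  16.] 6.4
brush_green scene 0.83 rack xy [10. 53.] [148.  16.] 5.8
brush_green wrist 0.96 rack xy [18. 54.] [129.  16.] 5.7
top brush_pink 0.94 [ 546. -313.] [ 546. -313.] [ 14. 145.] 90.0
top spatula 0.68 [ 461. -297.] [ 461. -296.] [ 14. 146.] 93.8
top bar 0.55 [ 639. -164.] [ 640. -163.] [196.  30.] 76.9
scene spatula 0.54 [ 464. -298.] [ 464. -296.] [ 22. 147.] 93.3
scene bar 0.93 [ 640. -165.] [ 637. -164.] [195.  36.] 76.5
```

{"op": "carry_out", "data": {
  "rows": "-4 -56 0 8.8;-10 -56 0 8.8;-10 -56 0 8.8;-10 -57 0 8.8;-10 -57 0 8.8;-10 -57 0 8.8;-10 -57 0 8.8;-10 -57 0 8.8;-10 -57 0 8.8;-10 -57 0 8.8",
  "claw": 40
}}

```text
t: 30.72
eef_pos: [0.4592, -0.3088, 0.1459]
tool_rot: [0.0, 0.682, 0.731, 0.0]
contact_force: [0.8, -0.1, 0.2]
gripper_width: 0.472
grasp_force: 0.0
```

```bash
python3 - <<'E'
from h import *
c=look("spatula")
E
```

```text
t 30.73 tcp [ 459.2 -308.8  145.9] close 4.0 open 40.3 gf 0.0 F [ 0.8 -0.1  0.2] q7 0.9
place [(0.7, array([ 465., -305.,    0.]))]
mask 0.65 3797 [327. 199.] [ 461. -293.] [ 461. -297.] [ 15. 147.] 93.5
```

{"op": "carry_out", "data": {
  "rows": "2 2 -50 -0.5;0 0 -50 0;0 0 -40 0;0 0 -16 0;0 0 -5 0;0 0 0 0"
}}

```text
t: 31.62
eef_pos: [0.4623, -0.3052, -0.0143]
tool_rot: [0.001, 0.687, 0.726, 0.0]
contact_force: [0.7, 0.3, 0.5]
gripper_width: 0.467
grasp_force: 0.0
```

{"op": "carry_out", "data": {
  "rows": "0 0 -1 0;0 0 0 0;0 0 0 0;0 0 0 0;0 0 0 0;0 0 0 0",
  "claw": 0,
  "force": 40
}}

```text
t: 32.38
eef_pos: [0.4623, -0.3054, -0.0151]
tool_rot: [0.001, 0.687, 0.726, 0.001]
contact_force: [-1.0, 1.8, 6.4]
gripper_width: 0.148
grasp_force: 40.6
```

```bash
python3 - <<'E'
from h import *
state()
E
```

```text
t 32.38 tcp [ 462.3 -305.4  -15.1] close 3.2 open 12.7 gf 40.6 F [-1.   1.8  6.4] q7 1.05
```

{"op": "carry_out", "data": {
  "rows": "0 0 30 0;0 0 50 0;0 0 50 0;0 0 36 0;9 50 0 -8.5;9 50 0 -8.5;9 50 0 -8.5;9 50 0 -8.5;9 50 0 -8.5;9 50 0 -8.5"
}}

```text
t: 33.62
eef_pos: [0.5156, -0.0032, 0.1502]
tool_rot: [-0.0, 0.934, 0.357, 0.001]
contact_force: [0.7, -0.3, -0.3]
gripper_width: 0.148
grasp_force: 39.8
```

{"op": "carry_out", "data": {
  "rows": "10 50 0 -9;10 50 0 -9;10 50 0 -9;10 50 0 -9;0 28 0 -0.5;0 0 -20 0;0 0 -20 0;0 0 0 0;0 0 0 0"
}}

```text
t: 34.75
eef_pos: [0.5557, 0.2217, 0.11]
tool_rot: [0.0, 0.999, 0.048, 0.0]
contact_force: [0.4, 0.1, -0.2]
gripper_width: 0.147
grasp_force: 39.8
```

```bash
python3 - <<'E'
from h import *
state(); k=read_camera("top")
for d in outline_of("top","spatula")[:2]: print(round(d["confidence"],2),*axis(k,d["pixels"],.132))
E
```

```text
t 34.75 tcp [555.7 221.7 110. ] close 95.6 open 12.5 gf 39.8 F [ 0.4  0.1 -0.2] q7 -1.28
0.17 [516. 234.] [515. 233.] [57. 14.] 3.3
```

{"op": "carry_out", "data": {
  "rows": "1 1 -30 0;0 0 -25 0;0 0 -13 0;0 0 -5 0;0 0 0 0"
}}

```text
t: 35.48
eef_pos: [0.5569, 0.224, 0.0372]
tool_rot: [-0.0, 0.999, 0.049, 0.0]
contact_force: [0.2, 1.1, -1.2]
gripper_width: 0.146
grasp_force: 39.8
```

{"op": "carry_out", "data": {
  "rows": "0 0 0 0;0 0 0 0;0 0 0 0",
  "claw": 20
}}

```text
t: 35.85
eef_pos: [0.5567, 0.2241, 0.0371]
tool_rot: [-0.0, 0.999, 0.05, 0.0]
contact_force: [0.7, -0.8, 0.2]
gripper_width: 0.235
grasp_force: 0.0
```

{"op": "carry_out", "data": {
  "rows": "0 0 20 0;0 0 40 0;0 0 50 0;0 0 0 0"
}}

```text
t: 36.35
eef_pos: [0.5593, 0.224, 0.1516]
tool_rot: [-0.001, 0.999, 0.049, 0.004]
contact_force: [-0.9, -0.0, -0.1]
gripper_width: 0.23
grasp_force: 0.0
```

```bash
python3 - <<'E'
from h import *
state(); inrack("spatula"); inrack("rasp")
for n in("top","scene"):
    k=read_camera(n)
    for t in("brush_pink","bar"):
        for d in outline_of(n,t)[:1]: print(n,t,round(d["confidence"],2),*axis(k,d["pixels"],.008))
E
```

```text
t 36.35 tcp [559.3 224.  151.6] close 95.6 open 19.6 gf 0.0 F [-0.9 -0.  -0.1] q7 -1.32
spatula top 0.85 rack xy [  7. -17.] [142.  15.] 5.6
spatula top 0.2 rack xy [-29.  55.] [77. 19.] 6.6
spatula scene 0.71 rack xy [18. -9.] [312. 306.] 76.6
spatula scene 0.62 rack xy [  8. -17.] [147.  18.] 5.5
spatula wrist 0.62 rack xy [  6. -17.] [150.  14.] 5.8
rasp top 0.92 rack xy [-367. -678.] [ 17. 137.] 126.5
rasp top 0.74 rack xy [ 8. 19.] [144.  15.] 5.8
rasp scene 0.67 rack xy [ 9. 19.] [149.  16.] 5.7
rasp scene 0.58 rack xy [-329. -674.] [ 24. 136.] 127.2
rasp wrist 0.92 rack xy [17. 19.] [130.  15.] 5.3
rasp wrist 0.43 rack xy [  6. -18.] [151.  15.] 5.7
top brush_pink 0.96 [ 546. -317.] [ 546. -316.] [ 14. 143.] 90.3
top bar 0.65 [ 677. -142.] [ 678. -141.] [198.  31.] 77.2
scene brush_pink 0.56 [ 547. -310.] [ 548. -315.] [ 23. 146.] 91.1
scene bar 0.67 [ 679. -138.] [ 676. -141.] [194.  33.] 76.9
```

The bar was knocked aside and now lies at about (677,-141). The pink brush comes next.

{"op": "carry_out", "data": {
  "rows": "-2 -54 0 8.5;-2 -54 0 8.5;-2 -55 0 8.5;-2 -55 0 8.5;-2 -55 0 8.5;-2 -55 0 8.5;-1 -55 0 8.5;0 -55 0 8.5;0 -55 0 8.5;0 -55 0 8.5",
  "claw": 40
}}

```text
t: 38.5
eef_pos: [0.5434, -0.3258, 0.1468]
tool_rot: [0.0, 0.701, 0.713, 0.0]
contact_force: [0.8, 0.2, 0.4]
gripper_width: 0.465
grasp_force: 0.0
```

```bash
python3 - <<'E'
from h import *
c=look("brush_pink")
E
```

```text
t 38.5 tcp [ 543.4 -325.8  146.8] close 1.0 open 39.7 gf 0.0 F [0.8 0.2 0.4] q7 0.81
place [(0.94, array([ 546., -325.,    0.]))]
mask 0.75 3889 [329. 198.] [ 546. -311.] [ 546. -315.] [ 14. 151.] 90.2
```

{"op": "carry_out", "data": {
  "rows": "3 1 -50 -0.5;0 0 -50 0;0 0 -40 0;0 0 -16 0;0 0 -6 0;0 0 0 0"
}}

```text
t: 39.4
eef_pos: [0.5473, -0.3232, -0.0142]
tool_rot: [0.001, 0.706, 0.708, 0.0]
contact_force: [-0.4, -0.4, 0.6]
gripper_width: 0.466
grasp_force: 0.0
```

{"op": "carry_out", "data": {
  "rows": "0 0 0 0;0 0 0 0;0 0 0 0;0 0 0 0;0 0 0 0;0 0 0 0",
  "claw": 0,
  "force": 40
}}

```text
t: 40.15
eef_pos: [0.5475, -0.3235, -0.0138]
tool_rot: [0.001, 0.706, 0.708, 0.001]
contact_force: [-0.4, 1.2, 6.6]
gripper_width: 0.146
grasp_force: 40.4
```

```bash
python3 - <<'E'
from h import *
state()
E
```

```text
t 40.15 tcp [ 547.5 -323.5  -13.8] close 0.2 open 12.5 gf 40.4 F [-0.4  1.2  6.6] q7 0.91
```

{"op": "carry_out", "data": {
  "rows": "0 0 30 0;0 0 50 0;0 0 50 0;0 0 36 0;1 50 0 -8.5;1 50 0 -8.5;1 50 0 -8.5;1 50 0 -8.5;1 50 0 -8.5;1 50 0 -8.5"
}}

```text
t: 41.4
eef_pos: [0.5524, -0.0213, 0.1511]
tool_rot: [-0.0, 0.943, 0.333, 0.0]
contact_force: [1.0, 0.3, -0.3]
gripper_width: 0.148
grasp_force: 39.7
```

{"op": "carry_out", "data": {
  "rows": "2 50 0 -8.5;2 50 0 -8.5;2 50 0 -8.5;1 50 0 -8;0 10 0 0;0 0 -20 0;0 0 -20 0;0 0 0 0;0 0 0 0"
}}

```text
t: 42.52
eef_pos: [0.5597, 0.1857, 0.1108]
tool_rot: [0.0, 0.999, 0.048, -0.0]
contact_force: [0.1, -0.2, 0.2]
gripper_width: 0.149
grasp_force: 39.7
```

```bash
python3 - <<'E'
from h import *
state(); k=read_camera("top")
for d in outline_of("top","brush_pink")[:2]: print(round(d["confidence"],2),*axis(k,d["pixels"],.132))
E
```

```text
t 42.52 tcp [559.7 185.7 110.8] close 95.6 open 12.7 gf 39.7 F [ 0.1 -0.2  0.2] q7 -1.23
0.62 [565. 186.] [569. 186.] [151.  16.] 5.3
0.34 [705. -17.] [705. -17.] [62. 52.] 25.7
```

{"op": "carry_out", "data": {
  "rows": "1 0 -30 0;0 0 -25 0;0 0 -13 0;0 0 -5 0;0 0 0 0"
}}

```text
t: 43.25
eef_pos: [0.5609, 0.1869, 0.0382]
tool_rot: [-0.0, 0.999, 0.049, 0.0]
contact_force: [1.4, -0.7, -0.3]
gripper_width: 0.143
grasp_force: 39.7
```

{"op": "carry_out", "data": {
  "rows": "0 0 0 0;0 0 0 0;0 0 0 0",
  "claw": 20
}}

```text
t: 43.62
eef_pos: [0.5607, 0.1871, 0.0381]
tool_rot: [-0.0, 0.999, 0.05, 0.0]
contact_force: [-0.5, 0.2, 0.4]
gripper_width: 0.233
grasp_force: 0.0
```

{"op": "carry_out", "data": {
  "rows": "0 0 20 0;0 0 40 0;0 0 50 0;0 0 0 0"
}}

```text
t: 44.12
eef_pos: [0.5633, 0.1869, 0.1526]
tool_rot: [-0.001, 0.999, 0.049, 0.004]
contact_force: [-0.4, 0.7, -0.7]
gripper_width: 0.233
grasp_force: 0.0
```

```bash
python3 - <<'E'
from h import *
state(); inrack("brush_pink"); inrack("spatula"); inrack("brush_green")
for n in("top","scene"):
    k=read_camera(n)
    for d in outline_of(n,"bar")[:1]: print(n,round(d["confidence"],2),*axis(k,d["pixels"],.008))
    cv2.imwrite("pics/s%s.png"%n,k["img"])
a=cv2.imread("pics/stop.png")[150:330,70:440]; cv2.imwrite("pics/chk.png",cv2.resize(a,None,fx=2.1,fy=2.1))
E
```

```text
t 44.12 tcp [563.3 186.9 152.6] close 95.6 open 19.9 gf 0.0 F [-0.4  0.7 -0.7] q7 -1.27
brush_pink top 0.8 rack xy [ 10. -53.] [153.  17.] 6.3
brush_pink scene 0.84 rack xy [ 10. -54.] [154.  16.] 6.4
brush_pink scene 0.6 rack xy [20. -8.] [311. 302.] 93.8
brush_pink wrist 0.92 rack xy [  8. -55.] [152.  15.] 6.0
spatula top 0.75 rack xy [  7. -17.] [146.  16.] 4.8
spatula wrist 0.97 rack xy [ 16. -17.] [130.  16.] 5.5
brush_green top 0.77 rack xy [-26.  54.] [78. 16.] 7.4
brush_green top 0.65 rack xy [-17. -29.] [261. 316.] 148.4
brush_green scene 0.67 rack xy [10. 54.] [153.  18.] 6.3
brush_green wrist 0.68 rack xy [ 7. 55.] [152.  20.] 6.5
top 0.2 [799.  85.] [799.  85.] [76. 56.] 29.2
scene 0.8 [ 680. -139.] [ 677. -142.] [194.  35.] 77.0
```

View pics/chk.png

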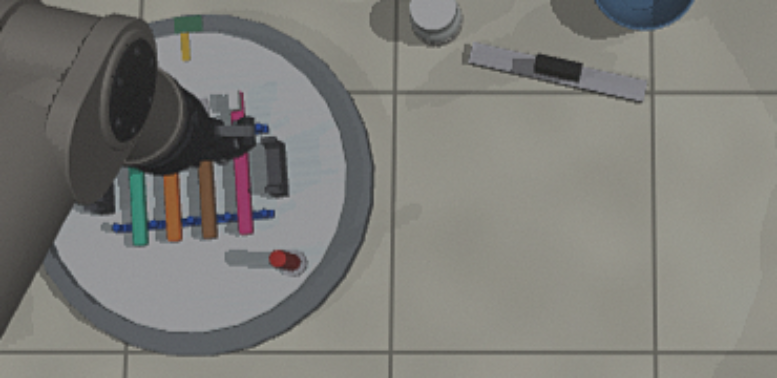

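All four instruments lie across the combs: green (138,205), rasp (173,205), spatula (208,200), pink (242,190). The bar is at crop (555,70).

{"op": "carry_out", "data": {
  "rows": "14 -41 0 8.9;14 -41 0 8.9;14 -41 0 8.9;14 -41 0 8.9;14 -41 0 8.9;14 -41 0 8.9;15 -41 0 8.9;15 -41 0 8.9;0 0 0 0",
  "claw": 46
}}

```text
t: 46.35
eef_pos: [0.6741, -0.147, 0.1483]
tool_rot: [0.001, 0.785, 0.619, -0.001]
contact_force: [-0.1, 1.1, -0.1]
gripper_width: 0.536
grasp_force: 0.0
```

```bash
python3 - <<'E'
from h import *
c=look("bar",.008); cv2.imwrite("pics/w6.png",c["img"])
for n in("top","scene","wrist"):
    k=read_camera(n)
    for d in outline_of(n,"bar")[:1]: print(n,round(d["confidence"],2),*axis(k,d["pixels"],.008))
    print([(round(d["confidence"],2),np.round(at(k,d["centre"],0)*1000)) for d in place_of(n,"bar")[:1]])
# black rib in wrist
k=read_camera("wrist"); g=k["img"].max(2); m=((g<50)).astype(np.uint8); m[300:]=0
N,L,S,_=cv2.connectedComponentsWithStats(m)
for i in range(1,N):
    if S[i,4]>500: print(S[i],*axis(k,L==i,.03))
E
```

```text
t 46.35 tcp [ 674.1 -147.   148.3] close 166.5 open 45.8 gf 0.0 F [-0.1  1.1 -0.1] q7 0.26
place [(0.79, array([ 677., -143.,    0.]))]
mask 0.9 8759 [329. 194.] [ 679. -133.] [ 678. -142.] [197.  25.] 77.1
mask 0.51 2698 [368.  15.] [732. -23.] [732. -25.] [24. 57.] 167.6
top 0.56 [ 666. -192.] [ 666. -192.] [91. 27.] 75.4
[(0.81, array([ 683., -145.,    0.]))]
scene 0.71 [552. 250.] [541. 249.] [328. 333.] 169.7
[(0.6, array([ 678., -153.,    0.]))]
wrist 0.8 [ 679. -134.] [ 677. -142.] [198.  26.] 77.1
[(0.96, array([ 679., -142.,    0.]))]
[ 319  187   24   77 1793] [ 678. -141.] [ 677. -142.] [54. 15.] 77.9
```

View pics/w6.png

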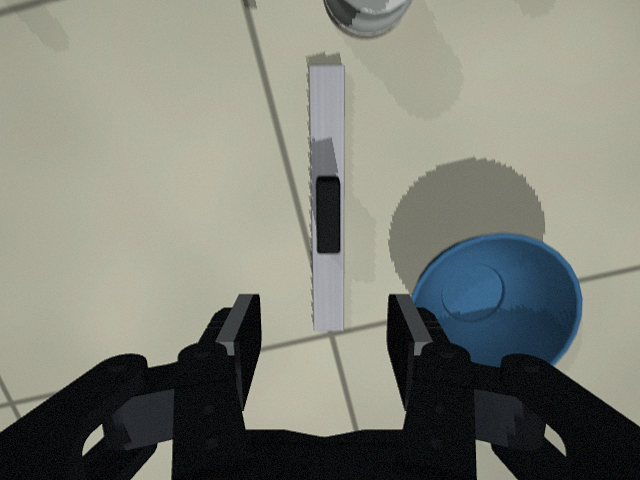

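The wrist view shows the bar's rib at (328,215) between the fingers; the bowl at (500,300) is clear of the right finger.

{"op": "carry_out", "data": {
  "rows": "4 5 -50 0.6;0 0 -50 0;0 0 -36 0;0 0 -16 0;0 0 0 0"
}}

```text
t: 47.62
eef_pos: [0.6781, -0.1361, -0.0047]
tool_rot: [-0.0, 0.78, 0.626, -0.0]
contact_force: [0.8, 0.7, 0.2]
gripper_width: 0.543
grasp_force: 0.0
```

{"op": "carry_out", "data": {
  "rows": "0 0 0 0;0 0 0 0;0 0 0 0;0 0 0 0;0 0 0 0;0 0 0 0",
  "claw": 0,
  "force": 70
}}

```text
t: 48.38
eef_pos: [0.6801, -0.1364, -0.0022]
tool_rot: [0.001, 0.78, 0.626, 0.001]
contact_force: [0.3, -0.3, 6.3]
gripper_width: 0.171
grasp_force: 69.6
```

```bash
python3 - <<'E'
from h import *
state()
E
```

```text
t 48.38 tcp [ 680.1 -136.4   -2.2] close 167.5 open 14.6 gf 69.6 F [ 0.3 -0.3  6.3] q7 0.35
```

{"op": "carry_out", "data": {
  "rows": "0 0 25 0;0 0 40 0;0 0 45 0;0 0 40 0;-10 35 0 2;-16 45 0 2.2;-16 45 0 2.2;-16 45 0 2.2;-16 45 0 2.2;-16 45 0 2.2"
}}

```text
t: 49.62
eef_pos: [0.5877, 0.1252, 0.1471]
tool_rot: [-0.0, 0.704, 0.71, 0.0]
contact_force: [0.6, 1.8, -3.0]
gripper_width: 0.169
grasp_force: 68.9
```

```bash
python3 - <<'E'
from h import *
state()
E
```

```text
t 49.62 tcp [587.7 125.2 147.1] close 0.5 open 14.4 gf 68.9 F [ 0.6  1.8 -3. ] q7 0.04
```

{"op": "carry_out", "data": {
  "rows": "-12 40 0 2.2;-11 40 0 2;-9 34 0 1;-1 3 0 0;0 0 -15 0;0 0 -15 0;0 0 0 0;0 0 0 0"
}}

```text
t: 50.62
eef_pos: [0.5558, 0.2401, 0.1156]
tool_rot: [0.0, 0.672, 0.741, -0.0]
contact_force: [0.6, -0.4, -3.0]
gripper_width: 0.171
grasp_force: 68.8
```

```bash
python3 - <<'E'
from h import *
o=state(); z=o["eef_pos"][2]+.002+.010
for n in("top","scene","wrist"):
    k=read_camera(n)
    for d in outline_of(n,"bar")[:2]: print(n,round(d["confidence"],2),*axis(k,d["pixels"],z))
    cv2.imwrite(f"pics/b_{n}.png",k["img"])
w=cv2.imread("pics/b_wrist.png"); s=cv2.imread("pics/b_scene.png")[190:370,390:630]
cv2.imwrite("pics/b.png",np.hstack([cv2.resize(w,(400,300)),cv2.resize(s,(400,300))]))
E
```

```text
t 50.62 tcp [555.8 240.1 115.6] close 5.6 open 14.6 gf 68.8 F [ 0.6 -0.4 -3. ] q7 -0.07
top 0.63 [559. 193.] [555. 232.] [ 25. 194.] 96.6
scene 0.61 [560. 225.] [553. 234.] [ 42. 194.] 94.5
wrist 0.95 [552. 269.] [553. 256.] [ 24. 154.] 95.4
```

View pics/b.png

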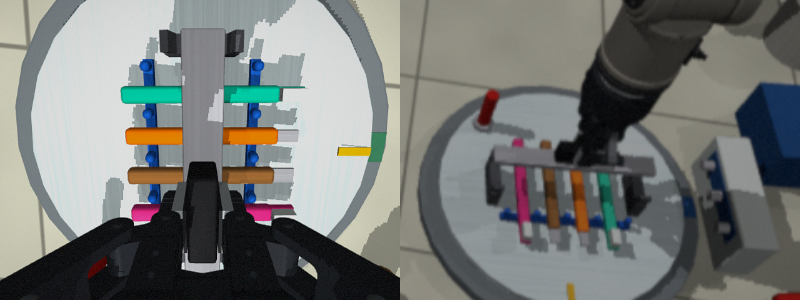

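The bar hangs level over the cradles (wrist half (203,130)), about 8 mm short in y. I'll shift it and lower.

{"op": "carry_out", "data": {
  "rows": "1 7 0 0;0 0 0 0;0 0 -15 0;0 0 -12 0;0 0 -8 0;0 0 0 0"
}}

```text
t: 51.68
eef_pos: [0.5559, 0.2475, 0.0796]
tool_rot: [-0.0, 0.671, 0.741, -0.001]
contact_force: [-0.2, 0.5, -2.3]
gripper_width: 0.17
grasp_force: 68.8
```

```bash
python3 - <<'E'
from h import *
o=state(); z=o["eef_pos"][2]+.002+.010
for n in("top","scene"):
    k=read_camera(n)
    for d in outline_of(n,"bar")[:2]: print(n,round(d["confidence"],2),*axis(k,d["pixels"],z))
E
```

```text
t 51.67 tcp [555.9 247.5  79.6] close 5.7 open 14.5 gf 68.8 F [-0.2  0.5 -2.3] q7 -0.05
top 0.62 [560. 202.] [556. 239.] [ 27. 193.] 96.6
top 0.41 [536. 205.] [545. 213.] [284. 304.] 158.5
scene 0.77 [560. 234.] [553. 242.] [ 42. 196.] 95.0
```

{"op": "carry_out", "data": {
  "rows": "0 0 -5 0;0 0 -3 0;0 0 0 0"
}}

```text
t: 52.25
eef_pos: [0.5562, 0.2479, 0.0724]
tool_rot: [-0.0, 0.671, 0.741, -0.0]
contact_force: [-0.2, 0.4, -2.9]
gripper_width: 0.171
grasp_force: 68.8
```

{"op": "carry_out", "data": {
  "rows": "0 0 -2 0;0 0 0 0"
}}

```text
t: 52.5
eef_pos: [0.5564, 0.248, 0.0706]
tool_rot: [-0.0, 0.671, 0.741, -0.0]
contact_force: [-0.4, -0.6, -3.2]
gripper_width: 0.168
grasp_force: 68.8
```

{"op": "carry_out", "data": {
  "rows": "0 0 -2 0;0 0 0 0"
}}

```text
t: 52.75
eef_pos: [0.5568, 0.248, 0.0697]
tool_rot: [-0.0, 0.671, 0.741, 0.0]
contact_force: [-2.2, -0.9, 6.2]
gripper_width: 0.168
grasp_force: 69.9
```

It has touched the cradle floors. Releasing and lifting.

{"op": "carry_out", "data": {
  "rows": "0 0 0 0;0 0 0 0;0 0 0 0;0 0 0 0;0 0 25 0;0 0 45 0;0 0 45 0;0 0 30 0",
  "claw": 36
}}

```text
t: 53.75
eef_pos: [0.5572, 0.248, 0.2159]
tool_rot: [0.0, 0.671, 0.741, 0.001]
contact_force: [0.3, 0.9, 0.4]
gripper_width: 0.417
grasp_force: 0.0
```

{"op": "carry_out", "data": {
  "rows": "-30 -20 0 8;-30 -25 0 8;-20 -30 0 8;-10 -25 0 8;0 -10 0 8;0 0 0 0",
  "claw": 60
}}

```text
t: 54.5
eef_pos: [0.4665, 0.1372, 0.2139]
tool_rot: [-0.0, 0.379, 0.926, 0.0]
contact_force: [-0.1, 0.4, 0.5]
gripper_width: 0.705
grasp_force: 0.0
```

```bash
python3 - <<'E'
from h import *
state()
R=cv2.getRotationMatrix2D((0,0),-5.7,1)[:,:2]
for n in("top","scene","wrist"):
    k=read_camera(n)
    for d in outline_of(n,"bar")[:1]:
        a=axis(k,d["pixels"],.082); print(n,round(d["confidence"],2),a, "rack",np.round(R@(a[1]-[555,241])))
    print([(round(d["confidence"],2),np.round(at(k,d["centre"],.115)*1000)) for d in place_of(n,"handle")[:1]])
    cv2.imwrite(f"pics/b_{n}.png",k["img"])
t=cv2.imread("pics/b_top.png")[140:330,70:270]; s=cv2.imread("pics/b_scene.png")[190:390,390:610]
cv2.imwrite("pics/b2.png",np.hstack([cv2.resize(t,(400,380)),cv2.resize(s,(400,380))]))
E
```

```text
t 54.5 tcp [466.5 137.2 213.9] close 45.5 open 60.2 gf 0.0 F [-0.1  0.4  0.5] q7 0.51
top 0.84 (array([562., 190.]), array([561., 193.]), array([25., 97.]), 93.8) rack [ 11. -47.]
[(0.57, array([472., 129., 115.]))]
scene 0.65 (array([558., 244.]), array([554., 242.]), array([ 41., 196.]), 96.1) rack [-1.  1.]
[(0.8, array([459., 135., 115.]))]
wrist 0.69 (array([556., 251.]), array([560., 244.]), array([ 41., 194.]), 95.5) rack [5. 3.]
[(0.6, array([467., 132., 115.]))]
```

View pics/b2.png

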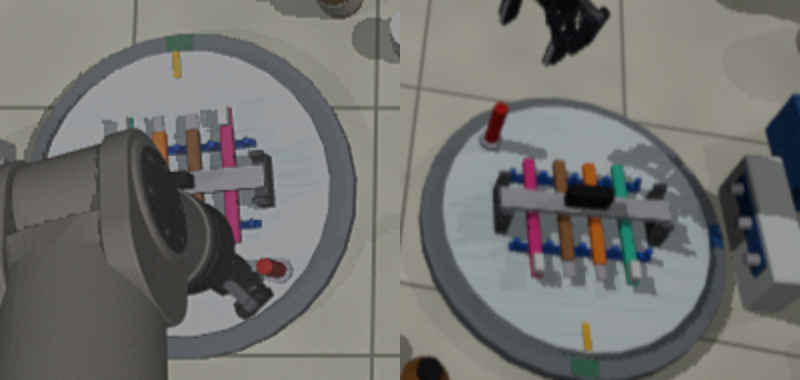

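The bar is seated in both cradles with its grip up (scene half (590,205)). Now back to the handle at top half (270,267).

{"op": "carry_out", "data": {
  "rows": "-1 -4 -40 5;0 0 -40 0;0 0 -35 0;0 0 -18 0;0 0 -5 0;0 0 0 0"
}}

```text
t: 55.7
eef_pos: [0.4658, 0.134, 0.0759]
tool_rot: [0.0, 0.337, 0.942, 0.0]
contact_force: [-0.2, 0.8, -1.0]
gripper_width: 0.705
grasp_force: 0.0
```

{"op": "carry_out", "data": {
  "rows": "0 0 0 0;0 0 0 0;0 0 0 0;0 0 0 0;0 0 0 0",
  "claw": 0,
  "force": 60
}}

```text
t: 56.32
eef_pos: [0.4667, 0.1351, 0.0767]
tool_rot: [0.001, 0.336, 0.942, 0.001]
contact_force: [1.1, 1.8, 6.3]
gripper_width: 0.187
grasp_force: 58.7
```

```bash
python3 - <<'E'
from h import *
o=state(); C=np.array([555,241]); p=o["eef_pos"][:2]*1000-C; r=np.hypot(*p); a0=np.degrees(np.arctan2(p[1],p[0])); print(r,a0)
a=np.radians(a0+np.r_[0,2,np.arange(7,93,5)]); P=r*np.c_[np.cos(a),np.sin(a)]; print(np.round(np.diff(P,axis=0)).astype(int).tolist(),P[-1]+C)
E
```

```text
t 56.33 tcp [466.7 135.1  76.7] close 50.7 open 15.9 gf 58.7 F [1.1 1.8 6.3] q7 0.78
137.85757684162874 -129.80591435429739
[[4, -3], [10, -7], [10, -6], [11, -5], [11, -4], [12, -3], [12, -2], [12, -1], [12, 0], [12, 1], [12, 2], [12, 3], [11, 4], [11, 5], [10, 6], [10, 7], [9, 8], [9, 8], [8, 9]] [663.92013288 156.49487503]
```

{"op": "carry_out", "data": {
  "rows": "4 -3 0 2;10 -7 0 5;10 -6 0 5;11 -5 0 5;11 -4 0 5;12 -3 0 5;12 -2 0 5;12 -1 0 5;12 0 0 5"
}}

```text
t: 57.45
eef_pos: [0.5599, 0.1031, 0.0767]
tool_rot: [0.0, -0.025, 1.0, 0.0]
contact_force: [-2.8, 1.1, 9.4]
gripper_width: 0.186
grasp_force: 59.0
```

{"op": "carry_out", "data": {
  "rows": "12 1 0 5;12 2 0 5;12 3 0 5;11 4 0 5;11 5 0 5;10 6 0 5;10 7 0 5;9 8 0 5;0 0 0 0"
}}

```text
t: 58.58
eef_pos: [0.6485, 0.1389, 0.0768]
tool_rot: [0.002, -0.364, 0.932, -0.001]
contact_force: [2.9, -0.9, 5.4]
gripper_width: 0.184
grasp_force: 59.3
```

```bash
python3 - <<'E'
from h import *
o=state(); C=np.array([555,241]); p=o["eef_pos"][:2]*1000-C; print(np.hypot(*p),np.degrees(np.arctan2(p[1],p[0])))
E
```

```text
t 58.58 tcp [648.5 138.9  76.8] close 132.7 open 15.7 gf 59.3 F [ 2.9 -0.9  5.4] q7 2.09
138.4687674468809 -47.50206570906234
```

{"op": "carry_out", "data": {
  "rows": "5 5 0 3;5 5 0 3;4 5 0 2;2 2 0 0;0 0 0 0"
}}

```text
t: 59.2
eef_pos: [0.6619, 0.1528, 0.0767]
tool_rot: [-0.001, -0.426, 0.905, -0.001]
contact_force: [-3.7, -5.7, 12.6]
gripper_width: 0.181
grasp_force: 60.0
```

```bash
python3 - <<'E'
from h import *
o=state(); C=np.array([555,241]); p=o["eef_pos"][:2]*1000-C; print(np.hypot(*p),np.degrees(np.arctan2(p[1],p[0])))
E
```

```text
t 59.2 tcp [661.9 152.8  76.7] close 140.5 open 15.5 gf 60.0 F [-3.7 -5.7 12.6] q7 2.19
138.5731137537267 -39.539547428366696
```

{"op": "carry_out", "data": {
  "rows": "2 2 0 0;0 0 0 0"
}}

```text
t: 59.45
eef_pos: [0.6618, 0.1528, 0.0767]
tool_rot: [-0.004, -0.426, 0.905, -0.001]
contact_force: [-10.8, -9.6, 18.5]
gripper_width: 0.184
grasp_force: 60.7
```

{"op": "carry_out", "data": {
  "rows": "0 0 0 0;0 0 0 0;0 0 0 0;0 0 20 0;0 0 45 0;0 0 50 0;20 -40 0 0;20 -40 0 0;0 0 0 0",
  "claw": 60
}}

```text
t: 60.58
eef_pos: [0.7062, 0.0719, 0.1924]
tool_rot: [0.001, -0.425, 0.905, -0.002]
contact_force: [-0.3, -0.6, 0.5]
gripper_width: 0.705
grasp_force: 0.0
```

```bash
python3 - <<'E'
from h import *
state(); C=np.array([555,241])
a=np.radians(95.7); R=np.array([[np.cos(a),-np.sin(a)],[np.sin(a),np.cos(a)]])
for n in("top","scene"):
    k=read_camera(n)
    for t,z in(("bar",.082),("brush_green",.057),("brush_pink",.057),("rasp",.057),("spatula",.057)):
        for d in outline_of(n,t)[:2]:
            x=axis(k,d["pixels"],z); print(n,t,round(d["confidence"],2),x[1:], "rack",np.round(R.T@(x[1]-C)))
    h=[(round(d["confidence"],2),np.round(at(k,d["centre"],.115)*1000)) for d in place_of(n,"handle")[:1]]
    if h: p=h[0][1][:2]-C; print(h,"joint deg",np.degrees(np.arctan2(p[1],p[0]))+135-5.7)
    cv2.imwrite(f"pics/f_{n}.png",k["img"])
t=cv2.imread("pics/f_top.png")[140:330,70:270]; s=cv2.imread("pics/f_scene.png")[190:390,390:610]
cv2.imwrite("pics/f.png",np.hstack([cv2.resize(t,(400,380)),cv2.resize(s,(400,380))]))
E
```

```text
t 60.58 tcp [706.2  71.9 192.4] close 140.3 open 60.2 gf 0.0 F [-0.3 -0.6  0.5] q7 2.32
top brush_pink 0.45 (array([602., 326.]), array([16., 13.]), 81.5) rack [ 80. -55.]
top rasp 0.7 (array([ 259., -470.]), array([ 16., 139.]), 127.4) rack [-678.  365.]
scene bar 0.83 (array([557., 245.]), array([200.,  34.]), 4.5) rack [ 4. -2.]
scene brush_green 0.72 (array([501., 253.]), array([ 26., 144.]), 97.7) rack [17. 53.]
scene brush_pink 0.7 (array([586., 265.]), array([245., 316.]), 141.2) rack [ 21. -33.]
scene brush_pink 0.6 (array([608., 258.]), array([ 20., 154.]), 96.9) rack [ 12. -54.]
scene rasp 0.66 (array([ 297., -464.]), array([ 19., 132.]), 127.9) rack [-676.  327.]
[(0.83, array([659., 156., 115.]))] joint deg 90.0406066389519
```

View pics/f.png

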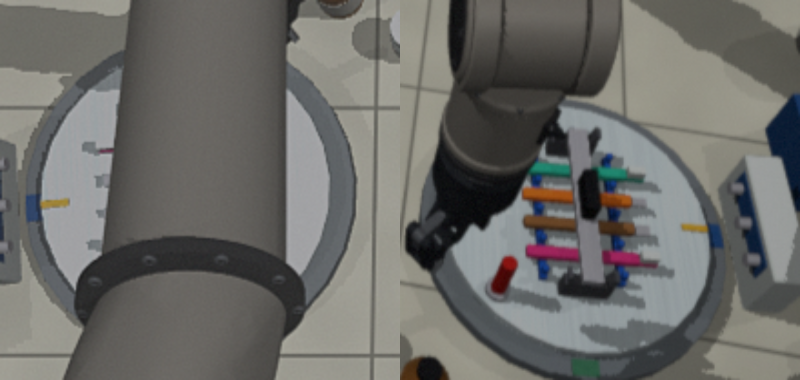

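The pointer (55,203 in the top half) is at the blue mark. The bar lies in its cradles, all four instruments are across the combs, and the arm is clear.

```bash
python3 -c "
from station import *
print(hand_in())"
```

```text
the job is handed in; nothing more can be done
None
```

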